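# Load a converter board into the dispenser's loading nest

### The arm

A 6-joint arm with a two-finger parallel gripper is mounted at the origin on the work surface. World frame = base frame: x ahead of the robot, y to its left, z up, the work surface at z = 0. Lengths are in m, angles in rad, forces in N, time in s.
With the tool pointing down it reaches from about 0.375 to 0.9 m from the base axis. Payload 3.1 kg.
Tool frame: the origin (TCP) lies at the very end of the fingers, on their centre line; the grasp point (between the pads) lies 19 mm behind it; z points along the fingers, y is the direction in which the jaws open and shut (so a half turn about z gives the same grasp; the last joint's range is limited). The gripper opens to 85 mm and grips with 20 to 120 N. Pads are 22 mm wide; open, the fingers measure 114 mm over their backs; the gripper's body (76 mm by 85 mm) begins 54 mm behind the grasp point. The pads swing forward as they close: fully open they stand 13 mm farther back than shut.
Start: joints at [-1.524, 0.527, 1.433, -0, 1.181, -0.178], TCP at [0.14, -0.609, 0.231] pointing down, gripper open.
Joint ranges: [-3.08, 3.08], [-0.75, 2.2], [0.22, 2.44], [-1.43, 4.57], [0, 2.65], [-2.85, 2.85]. Speed limits (rad/s): [2.79, 2.79, 3.14, 3.14, 3.14, 3.14].

### API

Orientations are given as a unit quaternion [x, y, z, w].
In Python, from station import * gives the robot as it stands.
- The arm moves only by the tool jog_arm, never from a script. Its argument "motion" is a list of rows, each a list of 5 numbers: the shift along the world's x, y, z in cm, then the turn about the world's z in degrees, then the closure in counts, from 0 (fully open) to 255 (shut). In form: [[tx, ty, tz, yaw, jaw], ...]. A call has 1 to 10 rows; each row shifts and turns the pose as measured when the row begins; what a row does not reach is not made up. A row lasts 1/12 s, in which the tool goes at most 41.7 mm and 7.16 degrees, less where a joint would pass 70% of its speed; a pose out of reach is approached as far as the arm can. A call with a gripper value outside its range is refused whole. The fingers move at their own pace and stop on an object; "squeeze" is the grip in N (left out, the last holds). Time passes only in rows, so rows that do not move let the fingers close. It gives the time, the measured TCP pose, the force and the opening at its end, in the units of the state.
- sense(): the state, without advancing time (a new reading comes with each control period).
- snapshot(name): name is "side" or "top"; returns a dict with "img" (384x512x3 uint8, red, green, blue), "depth" (384x512 float32, m along the optical axis (not along the pixel's ray), 0 where there is no reading), "intrinsics" (3x3 intrinsics, pixels), "eye" and "attitude" of the camera in the world. Camera axes: x right, y down, z forward; pixel columns grow to the right and rows downward; lengths in m; the calibration is good to about 2 mm. A picture is of the moment at which its call begins.
- sign_off(): hands the job in, once; it reports no verdict.
The state is a dict: "t": time; "q": joint angles; "qd": joint speeds; "tau": joint torques, N m; "tcp_pos": TCP position; "tool_rot": TCP orientation; "force": force on the tool from outside, world axes, zero at the start; "ft_torque": the same for the moment, N m; "finger_gap": opening from 0.0 (shut) to 1.0 (fully open).
Only numpy, scipy, OpenCV 4.12 (cv2) and the standard library are available. Lean on these libraries where they do the work, as an engineer would, in place of code of your own. Each camera call takes 0.05 s, during which the arm holds its last target.

### The job

Load the converter board from its stand into the dispensing nest: hold it tilted, hook its bare end under the nest's fixed lip with the terminal-block end still raised, then lower that end and press it down gently until the spring latch snaps over it and the board lies flat on both ledges. Leave the other things on the bench where they are.

Things in the scene. Friction and masses are not known exactly. Their poses are not given: they have to be found in the camera images.
- board: Converter board, loose, 0.22 kg: aluminium plate 160 x 60 x 5 mm (x, y, z) with a green circuit board and parts up to 27 mm high. Starts flat, parts up, on the stand. Origin: centre of the plate's underside, near its centre of mass; x runs along it to the terminal-block end, z out of the parts side. Its long edges (y = +-30 mm) are free for fingers; no part stands within 4 mm of them.
- board_bare_end (a point): Middle of the lower edge of the board's bare end, 80 mm from its origin towards -x. The last 28 mm of plate at this end carry no parts. This end goes under the lip.
- board_terminal_end (a point): Middle of the lower edge of the board's terminal-block end, 80 mm from its origin towards +x. This is the end that the latch holds.
- board_press (a point): Centre of the flat top of the grey terminal block (16 x 46 mm in the board's x and y), 62 mm from the board's origin towards +x and 19 mm above the plate's underside: a good place to press with closed fingers.
- nest: Loading nest, fixed: aluminium base 240 x 116 x 10 mm, a rail with a lip at its -x end, a latch block at its +x end, open at both sides between, with 26 mm of free height under the seated board for fingertips. Origin on the bench under the centre of the seated board; x from lip to latch, z up. Seated, the board's origin is at (0, 0, 36 mm) and its axes lie along the nest's.
- nest_lip (a point): Middle of the lip's underside where its bevel begins, x = -76, z = 42.5 mm in the nest's frame. The lip, 76 mm wide, overhangs the ledge from x = -81 to -70 mm; top at z = 52.5 mm. Its underside is 6.5 mm above the ledge out to x = -76 mm, then bevelled up to a mouth 11.5 mm high. The plate goes fully home at tilts up to 0.22 rad, terminal end up.
- nest_ledge (a point): Middle of the front edge of the ledge under the lip, x = -66, z = 36 mm in the nest's frame. This ledge reaches back to the stop at x = -81 mm; the ledge at the latch lies at the same height from x = +66 to +81 mm, with an end stop at +82 mm. Side cheeks at the lip (x = -81 to -48 mm, 50 mm high, flared at the mouth) leave the board 3 mm of play on either side.
- nest_dowel (a point): Top of the left one of two upright taper-topped dowels (8 mm thick) at x = +50, y = +-37 mm in the nest's frame, 50 mm above the bench. The board comes down between them with 3 mm of play on either side.
- nest_latch (a point): Lower corner of the latch's nose, in its middle, when closed: x = +75, z = 42.5 mm in the nest's frame (5 mm in over the end of the seated board). Fixed to the nest, it does not move with the latch. The nose's bevel begins at z = 45.5 mm and leans 30 degrees from the vertical, away from the board, up to z = 60 mm.
- latch (a joint): Spring latch, a dark steel slider 32 mm wide with a bevelled nose. Value in m: 0 closed, growing to 0.010 as it is pushed out along the nest's +x; the spring closes it (3 N at 0, 4.5 N at 5 mm). A hooked board let go rests with its terminal end on the bevel, tilted 0.07 to 0.1 rad; pressing that end down with 4 to 10 N makes the nose snap over the plate.
- stand: The set-down stand, black plastic, fixed, 150 x 44 mm, two cross bars (16 mm wide, at x = +-55 mm) 28 mm high on a 6 mm foot; the board starts on it and overhangs it at the sides. Origin on the bench at its centre.
- heatsink: Bystander: a finned aluminium heat sink, 62 x 46 x 30 mm, loose. Origin at the centre of its underside.
- jar: Bystander: a white jar with a black cap, 56 mm across, 75 mm high, loose. Origin at the centre of its underside.
- driver: Bystander: a screwdriver 190 mm long lying on the bench, loose.
- blank: Bystander: a blank aluminium base plate, 160 x 60 x 5 mm without any parts, lying on the bench, loose. Origin at the centre of its underside.
- bin: Bystander: a grey open parts bin, 120 x 160 x 55 mm, loose. Origin at the centre of its underside.
Things that resemble listed ones, but are neither listed nor needed, are in the scene too. What is shaped like the board but orange or pink is not meant.

How it is judged:
On the way:
1. the bare end is hooked under the lip while the terminal end is still raised (x of board_bare_end in the frame of nest below -0.072 m and z of board_bare_end in the frame of nest between 0.033 and 0.042 m and z of board_terminal_end in the frame of nest above 0.044 m and angle between board's own z axis and vertical below 0.4 rad), for 0.1 s.
At the end, for the whole second after the job is handed in: The board lies flat (0.03 rad), parts up, both ends within 2 mm of ledge height, its bare end under the lip (within 4.5 mm of the back stop), within 5 mm of the nest's middle line, the latch within 2 mm of fully closed over its terminal end, at rest (x of board_bare_end in the frame of nest below -0.0765 m and z of board_bare_end in the frame of nest between 0.034 and 0.038 m and z of board_terminal_end in the frame of nest between 0.034 and 0.038 m and y of board in the frame of nest between -0.005 and 0.005 m and angle between the z axis of board and the z axis of nest, either way round below 0.03 rad and angle between board's own z axis and vertical below 0.5 rad and value of joint latch below 0.002 m and linear speed of board below 0.01 m/s); the robot touches nothing.
It fails at once if the board is slammed into the nest or pressed with more than 60 N (contact force between board and nest above 60 N).
It fails at once if a bystander is moved by more than 20 mm (distance of any of heatsink, jar, driver, blank, bin from where it was at the start of the episode above 0.02 m).
It also fails if it takes over 48 s, if anything falls off the work surface, if the arm or the gripper's body presses on something with over 40 N, if the wrist force passes 120 N, or if a joint passes its speed limit or range.

## Working session

There is one attempt and no reset: what is moved stays moved. The work goes in short steps, Python scripts to look and compute and a tool call to move; the robot and the scene stay as the last step left them, time stands still between calls to the robot, and variables do not carry over. Pictures are saved under pics/ and viewed, and the job is handed in when it is done.

Besides the shell and the picture viewer there is one more tool, called after "Call:" as a command line: name --pt "numbers of a row" for each row, then --argument value for the rest. jog_arm: Moves the arm, as the interface text tells. Its arguments: {"type":"object","properties":{"motion":{"type":"array","items":{"type":"array","items":{"type":"number"}}},"squeeze":{"type":"number"}},"required":["motion"]}

```bash
mkdir -p pics; ls; python3 - <<'E'
from station import *
import cv2,numpy as np
s=sense()
print({k:np.round(v,3) for k,v in s.items()})
for n in ("top","side"):
    d=snapshot(n)
    cv2.imwrite(f"pics/{n}0.png",cv2.cvtColor(d["img"],cv2.COLOR_RGB2BGR))
    np.savez(f"{n}0.npz",**d)
    print(n,d["intrinsics"],d["eye"],d["attitude"])
E
```

```text
pics
{'t': np.float64(0.0), 'q': array([-1.523,  0.528,  1.434,  0.   ,  1.181, -0.179]), 'qd': array([ 0.001,  0.001, -0.001, -0.001,  0.002, -0.001]), 'tau': array([-1.0000e-03, -4.4236e+01, -1.7802e+01, -0.0000e+00,  8.0000e-03,
        0.0000e+00]), 'tcp_pos': array([ 0.14 , -0.608,  0.23 ]), 'tool_rot': array([ 0.994,  0.113,  0.   , -0.001]), 'force': array([-0.092,  0.407, -0.456]), 'ft_torque': array([ 0.031, -0.036, -0.01 ]), 'finger_gap': np.float64(1.001)}
top [[358.06947431   0.         250.80598266]
 [  0.         358.06947431 188.22643844]
 [  0.           0.           1.        ]] [0.5233455  0.18075293 1.15255081] [-0.70222925  0.71118707 -0.02209073  0.02447511]
side [[359.09043805   0.         249.53071641]
 [  0.         359.09043805 191.2003596 ]
 [  0.           0.           1.        ]] [ 0.30075187 -0.43383933  0.68621348] [ 0.89451682 -0.19078872  0.08969683 -0.3942002 ]
```

View pics/top0.png

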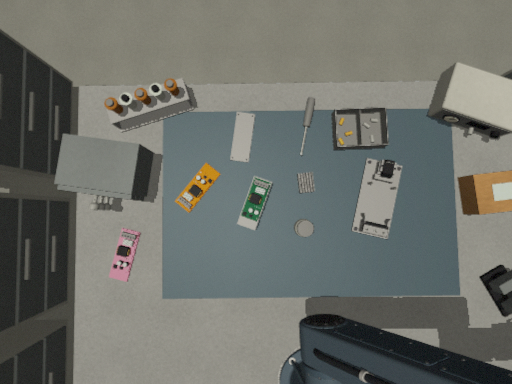

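View pics/side0.png

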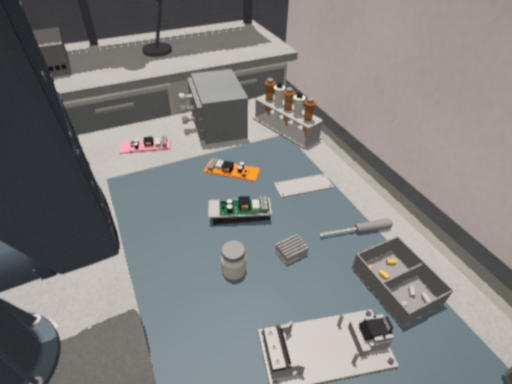

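The green board at top (255,203) sits on the black stand and is the one meant. The orange board at (197,188) and the pink one at (124,254) are decoys, and the blank plate is at (243,137). The nest is at (378,198), with its dark latch at (387,169) and its lip at (373,233). Next I'll look at both enlarged and measure them.

```bash
cat > h.py <<'E'
import numpy as np,cv2
from scipy.spatial.transform import Rotation as R
def cloud(d):
    K=d["intrinsics"];z=d["depth"];v,u=np.mgrid[:z.shape[0],:z.shape[1]]
    p=np.stack([(u-K[0,2])/K[0,0]*z,(v-K[1,2])/K[1,1]*z,z],-1)
    w=R.from_quat(d["attitude"]).apply(p.reshape(-1,3)).reshape(p.shape)+d["eye"]
    w[z==0]=np.nan
    return w
def crop(img,x0,y0,x1,y1,s,name):
    c=cv2.resize(img[y0:y1,x0:x1],None,fx=s,fy=s,interpolation=cv2.INTER_CUBIC)
    cv2.imwrite(name,cv2.cvtColor(c,cv2.COLOR_RGB2BGR))
E
python3 - <<'E'
from h import *
t=dict(np.load("top0.npz"));s=dict(np.load("side0.npz"))
a=t["img"]
crop(a,220,160,300,245,7,"pics/c_board.png")
crop(a,340,145,420,250,5,"pics/c_nest.png")
w=cloud(t);ws=cloud(s)
np.set_printoptions(precision=4,suppress=True)
for n,(u,v) in dict(bench=(300,270),green=(255,203),bare=(248,222),lip=(373,233),latch=(387,169),jar=(304,228)).items(): print(n,w[v,u])
for n,(u,v) in dict(bench=(200,320),green=(235,208),jar=(233,250),lip=(278,350)).items(): print('s',n,ws[v,u])
E
```

```text
bench [0.3375 0.0315 0.0023]
green [0.5502 0.1717 0.0552]
bare [0.4919 0.1941 0.032 ]
lip [ 0.4545 -0.1862  0.0546]
latch [ 0.6492 -0.2343  0.0594]
jar [0.4732 0.0264 0.0758]
s bench [ 0.365  -0.0645  0.0012]
s green [0.5415 0.173  0.034 ]
s jar [0.4735 0.0191 0.0752]
s lip [ 0.4675 -0.2024  0.0537]
```

```bash
python3 - <<'E'
from h import *
s=dict(np.load("side0.npz"))
crop(s["img"],190,180,300,240,7,"pics/cs_board.png")
crop(s["img"],245,300,405,384,5,"pics/cs_nest.png")
E
```

```text
(no output)
```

View pics/c_board.png

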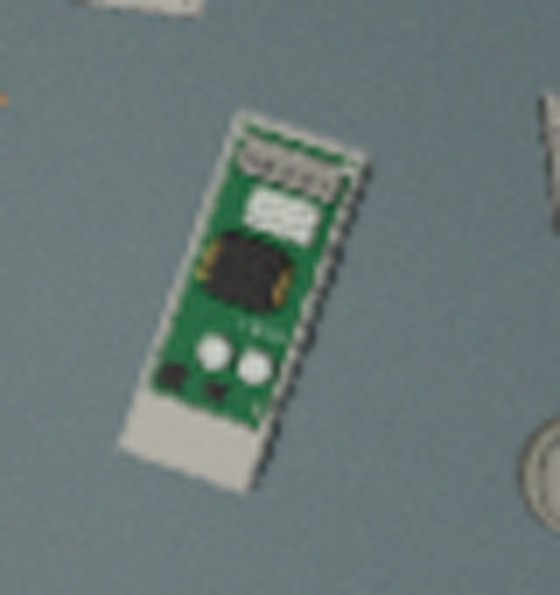

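View pics/c_nest.png

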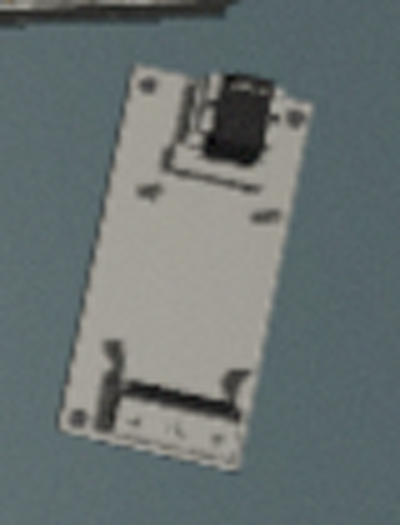

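View pics/cs_board.png

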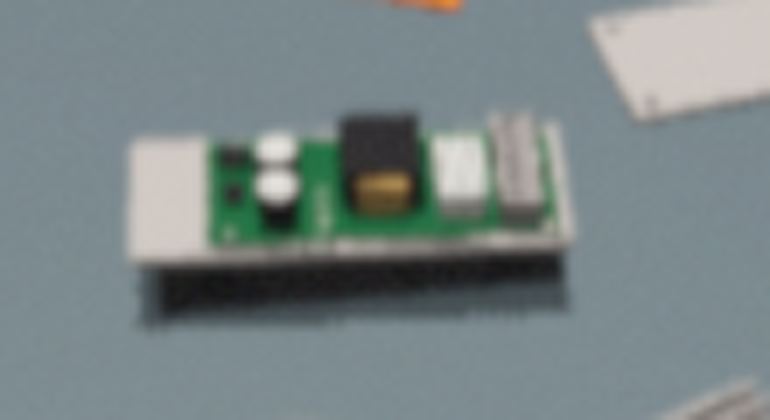

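View pics/cs_nest.png

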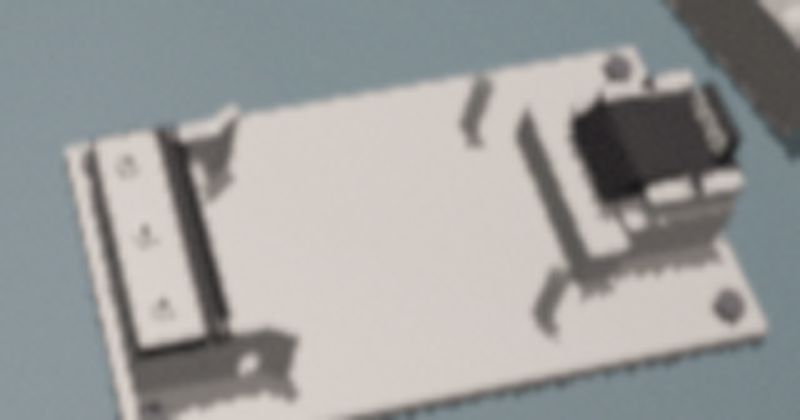

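```bash
cat >> h.py <<'E'
from scipy.optimize import minimize
def proj(d,P):
    c=R.from_quat(d["attitude"]).inv().apply(P-d["eye"]);K=d["intrinsics"]
    return c[:,:2]/c[:,2:]*[K[0,0],K[1,1]]+[K[0,2],K[1,2]]
def boxpts(x,y,yaw,L,W,z0,z1):
    c,s=np.cos(yaw),np.sin(yaw);P=[]
    for a in(-L/2,L/2):
        for b in(-W/2,W/2):
            for z in(z0,z1): P.append([x+c*a-s*b,y+s*a+c*b,z])
    return np.array(P)
def hullmask(d,P,shape,S=8):
    uv=proj(d,P);h=cv2.convexHull(uv.astype(np.float32))[:,0]
    m=np.zeros(shape,np.float32)
    big=np.zeros((shape[0]*4,shape[1]*4),np.uint8)
    cv2.fillPoly(big,[np.round(((h+0.5)*4-0.5)*16).astype(np.int32)],255,shift=4)
    return cv2.resize(big,(shape[1],shape[0]),interpolation=cv2.INTER_AREA)/255.
def fit(d,mask,p0,L,W,z0,z1,w=None):
    w=np.ones(mask.shape) if w is None else w
    f=lambda p:(w*np.abs(hullmask(d,boxpts(p[0],p[1],p[2],L,W,z0,z1),mask.shape)-mask)).sum()
    best=None
    for k in range(3):
        p=p0 if best is None else best.x
        r=minimize(f,p,method="Nelder-Mead",options=dict(initial_simplex=np.array([p,[p[0]+.006,p[1],p[2]],[p[0],p[1]+.006,p[2]],[p[0],p[1],p[2]+.04]]),xatol=1e-5,fatol=1e-3))
        if best is None or r.fun<best.fun: best=r
    return best
E
python3 - <<'E'
from h import *
t=dict(np.load("top0.npz"));s=dict(np.load("side0.npz"))
for d,pts in((t,dict(bench=(330,200),white=(248,222),green=(266,200),nest=(370,200),nest2=(360,230))),(s,dict(bench=(300,300),white=(215,205),nest=(320,350),under=(240,220),green=(236,205)))):
    for n,(u,v) in pts.items(): print(n,d["img"][v,u],cv2.cvtColor(d["img"][v:v+1,u:u+1],cv2.COLOR_RGB2HSV)[0,0])
E
```

```text
bench [ 97 112 113] [ 92  36 113]
white [177 174 167] [ 21  14 177]
green [94 97 95] [70  8 97]
nest [164 162 153] [ 25  17 164]
nest2 [72 70 68] [15 14 72]
bench [128 144 149] [ 97  36 149]
white [209 202 196] [ 14  16 209]
nest [212 204 199] [ 12  16 212]
under [31 32 33] [105  15  33]
green [ 42 117  73] [ 72 163 117]
```

```bash
cat >> h.py <<'E'
def neutral(d):
    f=d["img"].astype(float);g=cv2.GaussianBlur(f,(0,0),0.5)
    r=(g[...,0]-g[...,2])/np.maximum(g.max(-1),30)
    return r
E
python3 - <<'E'
from h import *
np.set_printoptions(precision=4,suppress=True)
D=dict(top=dict(np.load("top0.npz")),side=dict(np.load("side0.npz")))
roi=dict(top=dict(board=(230,168,285,240),nest=(345,150,412,245)),side=dict(board=(195,180,285,240),nest=(250,305,400,384)))
for n,d in D.items():
    w=cloud(d);r=neutral(d);hsv=cv2.cvtColor(d["img"],cv2.COLOR_RGB2HSV).astype(float)
    bench=np.median(r[roi[n]["nest"][1]-0:roi[n]["nest"][1]+3,roi[n]["nest"][0]-3:roi[n]["nest"][0]+5])
    m=np.clip((r-bench)/(0.05-bench),0,1)
    # nest
    W=np.zeros(m.shape);x0,y0,x1,y1=roi[n]["nest"];W[y0:y1,x0:x1]=1
    tall=cv2.dilate(((w[...,2]>0.02)).astype(np.uint8),np.ones((3,3)))>0
    W[tall]=0
    mn=m.copy()
    b=fit(d,mn,[0.55,-0.215,-0.25],.24,.116,0,.010,W)
    print(n,"nest",b.x,np.degrees(b.x[2]),b.fun,W.sum())
    # board
    W=np.zeros(m.shape);x0,y0,x1,y1=roi[n]["board"];W[y0:y1,x0:x1]=1
    mb=m.copy()
    mb[(hsv[...,0]>50)&(hsv[...,0]<88)&(hsv[...,1]>60)]=1
    V=hsv[...,2]
    if n=="top": mb=np.where(w[...,2]>0.024,np.maximum(mb,.0),mb); mb[w[...,2]>0.036]=1
    else:
        mb[w[...,2]>0.036]=1
    dark=(V<75)&(w[...,2]<0.028); W[dark]=0 if n=="side" else W[dark]
    b2=fit(d,mb,[0.54,0.175,-0.37],.16,.06,.028,.033,W)
    print(n,"board",b2.x,np.degrees(b2.x[2]),b2.fun)
    im=cv2.resize(d["img"],None,fx=4,fy=4,interpolation=cv2.INTER_CUBIC)
    for b,a in((b,(.24,.116,0,.01)),(b2,(.16,.06,.028,.033))):
        h=cv2.convexHull(proj(d,boxpts(*b.x,*a)).astype(np.float32))[:,0]
        cv2.polylines(im,[np.round((h+.5)*4-.5).astype(int)],True,(255,0,0),1)
    x0,y0,x1,y1=roi[n]["board"];A=im[y0*4:y1*4,x0*4:x1*4]
    x0,y0,x1,y1=roi[n]["nest"];B=im[y0*4:y1*4,x0*4:x1*4]
    H=max(A.shape[0],B.shape[0])
    o=np.hstack([cv2.copyMakeBorder(q,0,H-q.shape[0],0,8,cv2.BORDER_CONSTANT) for q in(A,B)])
    o=cv2.resize(o,None,fx=min(1,800/o.shape[1]),fy=min(1,800/o.shape[1]))
    cv2.imwrite(f"pics/fit_{n}.png",o[...,::-1])
E
```

```text
top nest [ 0.5628 -0.2178 -0.2386] -13.668219674009077 70.56814196490109 5224.0
top board [ 0.5523  0.1737 -0.3502] -20.065543190003794 543.4923192608269
side nest [ 0.5646 -0.2167 -0.2365] -13.549154605698606 183.84451744098652 8621.0
side board [ 0.5533  0.1732 -0.3545] -20.31288161368164 277.5730998543861
```

View pics/fit_top.png

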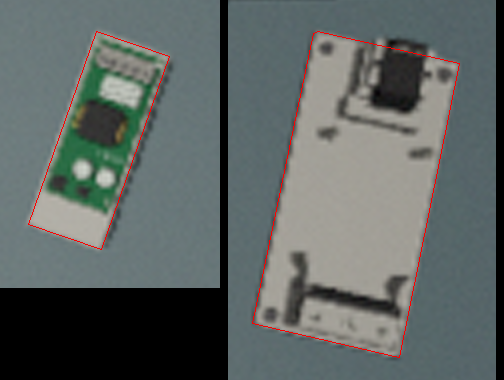

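View pics/fit_side.png

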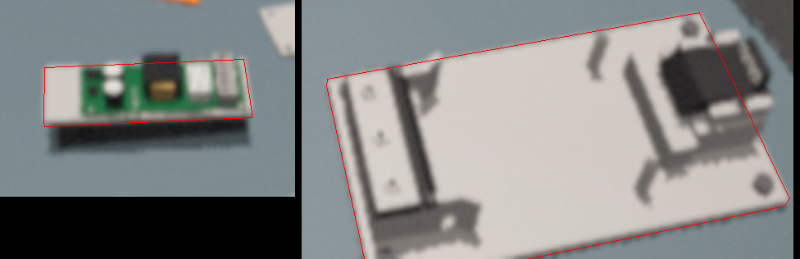

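```bash
python3 - <<'E'
from h import *
D=dict(top=dict(np.load("top0.npz")),side=dict(np.load("side0.npz")))
pose=dict(top=(.5628,-.2178,-.2386),side=(.5646,-.2167,-.2365))
roi=dict(top=(345,150,412,245),side=(250,305,400,384))
o=[]
for n,d in D.items():
    x,y,a=pose[n];S=8 if n=="top" else 5
    im=cv2.resize(d["img"],None,fx=S,fy=S,interpolation=cv2.INTER_CUBIC)
    T=lambda P:np.array(P)@np.array([[np.cos(a),np.sin(a),0],[-np.sin(a),np.cos(a),0],[0,0,1]])+[x,y,0]
    def pl(P,c):
        uv=proj(d,T(P)); cv2.polylines(im,[np.round((uv+.5)*S-.5).astype(int)],False,c,1,cv2.LINE_AA)
    th=np.linspace(0,6.28,20)
    for s in(1,-1):
        pl(np.c_[.05+.004*np.cos(th),s*.037+.004*np.sin(th),0*th+.045],(255,0,0))
        pl([[.05,s*.037,.01],[.05,s*.037,.05]],(255,0,255))
        pl([[-.081,s*.033,.05],[-.048,s*.033,.05]],(0,0,255))
    pl([[-.070,-.038,.0525],[-.070,.038,.0525]],(255,0,0))
    pl([[-.066,-.038,.036],[-.066,.038,.036]],(0,255,0))
    pl([[.066,-.03,.036],[.066,.03,.036]],(0,255,0))
    pl([[.0834,-.016,.06],[.0834,.016,.06]],(255,255,0))
    pl([[.0767,-.016,.0455],[.0767,.016,.0455]],(255,255,0))
    x0,y0,x1,y1=roi[n]
    cv2.imwrite(f"pics/feat_{n}.png",im[y0*S:y1*S,x0*S:x1*S,::-1])
E
```

```text
(no output)
```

View pics/feat_top.png

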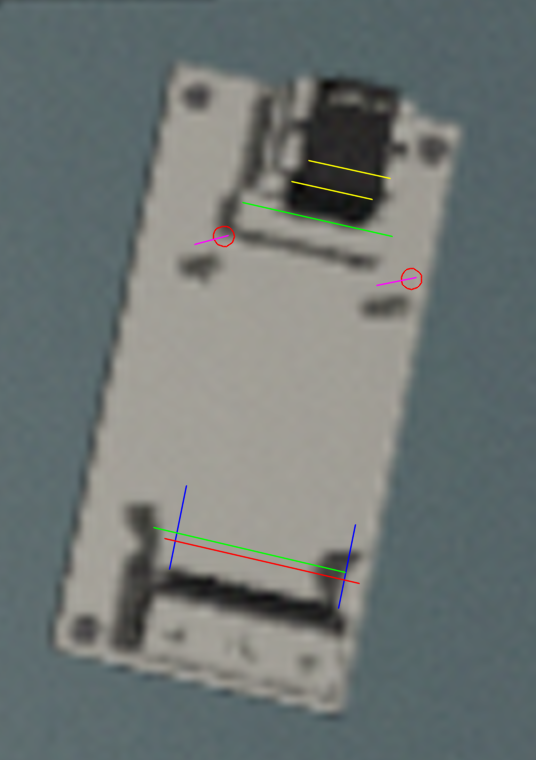

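View pics/feat_side.png

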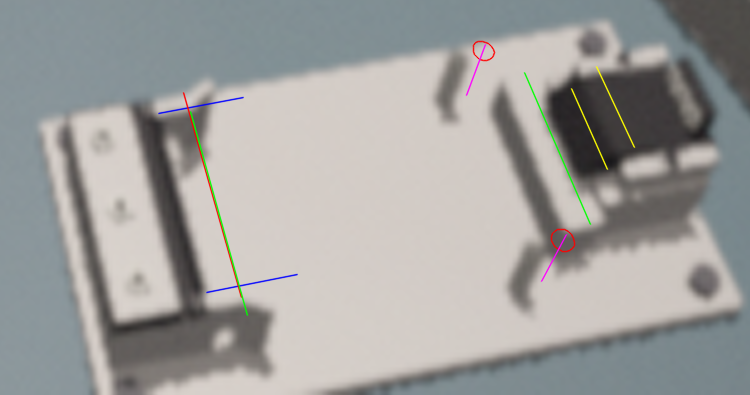

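```bash
python3 - <<'E'
from h import *
np.set_printoptions(precision=1,suppress=True,linewidth=200)
D=dict(top=dict(np.load("top0.npz")),side=dict(np.load("side0.npz")))
pose=dict(top=(.5628,-.2178,-.2386),side=(.5646,-.2167,-.2365))
roi=dict(top=(345,150,412,245),side=(250,305,400,384))
ims=[]
for n,d in D.items():
    x,y,a=pose[n];w=cloud(d);x0,y0,x1,y1=roi[n];w=w[y0:y1,x0:x1].reshape(-1,3)
    q=(w-[x,y,0]);q=np.c_[q[:,0]*np.cos(a)+q[:,1]*np.sin(a),-q[:,0]*np.sin(a)+q[:,1]*np.cos(a),q[:,2]]*1000
    q=q[np.isfinite(q[:,0])]
    base=q[(abs(q[:,0])<30)&(abs(q[:,1])<40)]
    print(n,"base z",np.median(base[:,2]),base[:,2].std(), "x range base", q[q[:,2]>6][:,0].min(),q[q[:,2]>6][:,0].max())
    t=q[q[:,2]>24]
    for lo in range(-125,130,5):
        s=t[(t[:,0]>=lo)&(t[:,0]<lo+5)]
        if len(s): 
            print(lo,len(s),"z %.0f..%.0f med %.0f  y %.0f..%.0f"%(s[:,2].min(),s[:,2].max(),np.median(s[:,2]),s[:,1].min(),s[:,1].max()))
    im=np.zeros((150*3,280*3),np.uint8)
    for p in q[np.argsort(q[:,2])]: cv2.circle(im,(int((p[0]+140)*3),int((75-p[1])*3)),4,int(np.clip(p[2]*3.5+20,0,255)),-1)
    cv2.line(im,(420,0),(420,450),90,1)
    ims.append(im)
o=np.vstack(ims);cv2.imwrite("pics/hm.png",cv2.resize(o,None,fx=.66,fy=.66))
E
```

```text
top base z 10.360506160702831 2.11664654376083 x range base -156.7289160638421 171.23004589814943
-120 12 z 32..55 med 53  y -36..39
-115 44 z 29..58 med 52  y -36..41
-110 46 z 29..60 med 53  y -36..40
-105 45 z 27..60 med 53  y -35..40
-100 46 z 32..58 med 52  y -35..40
-95 45 z 31..57 med 53  y -35..40
-90 44 z 35..56 med 52  y -35..40
-85 40 z 25..54 med 49  y -36..40
-80 33 z 33..55 med 37  y -36..40
-75 14 z 27..49 med 46  y -36..41
-70 13 z 30..55 med 47  y -37..43
-65 12 z 24..50 med 45  y -39..44
-60 5 z 35..52 med 42  y -39..43
30 1 z 33..33 med 33  y 38..38
35 12 z 32..54 med 43  y -35..43
40 7 z 26..52 med 38  y -33..43
50 5 z 25..39 med 29  y -18..19
55 42 z 24..41 med 35  y -28..32
60 32 z 24..47 med 37  y -25..32
65 43 z 24..58 med 47  y -27..32
70 33 z 25..64 med 57  y -22..27
75 30 z 33..62 med 57  y -19..27
80 27 z 27..60 med 57  y -21..27
85 30 z 32..61 med 56  y -18..27
90 25 z 33..60 med 52  y -19..27
95 31 z 26..58 med 51  y -20..27
100 29 z 26..55 med 50  y -19..27
105 37 z 25..64 med 51  y -20..28
110 32 z 27..70 med 63  y -20..27
115 3 z 48..67 med 54  y -9..
[... 393 characters left out ...]
71 z 25..52 med 37  y -40..37
-75 45 z 26..52 med 43  y -39..36
-70 48 z 24..52 med 44  y -42..36
-65 47 z 25..52 med 42  y -45..40
-60 15 z 25..51 med 46  y -44..42
35 62 z 24..51 med 39  y -42..37
40 13 z 24..50 med 41  y -42..34
50 2 z 36..38 med 37  y -11..11
55 154 z 24..39 med 35  y -33..28
60 97 z 25..48 med 36  y -31..28
65 154 z 26..57 med 45  y -31..28
70 101 z 30..62 med 56  y -31..27
75 86 z 26..61 med 54  y -27..23
80 89 z 25..59 med 56  y -27..22
85 81 z 26..61 med 57  y -27..21
90 68 z 26..59 med 55  y -27..21
95 68 z 27..58 med 51  y -26..20
100 80 z 26..56 med 51  y -27..21
105 104 z 24..67 med 51  y -27..21
110 108 z 26..67 med 55  y -27..21
115 14 z 49..67 med 64  y -17..6
```

View pics/hm.png

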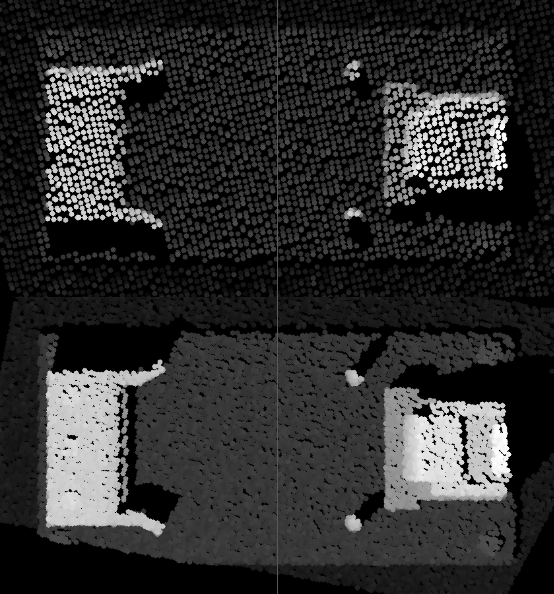

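```bash
python3 - <<'E'
from h import *
np.set_printoptions(precision=4,suppress=True)
D=dict(top=dict(np.load("top0.npz")),side=dict(np.load("side0.npz")))
roi=dict(top=dict(board=(230,168,285,240),nest=(345,150,412,245)),side=dict(board=(195,180,285,240),nest=(250,305,400,384)))
for n,d in D.items():
    w=cloud(d);z=w[...,2].copy()
    print(n,"nan frac",np.isnan(z).mean(), "bench z", np.nanmedian(z[240:280,180:290] if n=="top" else z[290:340,150:220]))
    zf=cv2.medianBlur(np.nan_to_num(z).astype(np.float32),3)
    m=np.clip((zf-0.001)/0.008,0,1);
    # nest base by depth, tall excluded
    W=np.zeros(m.shape);x0,y0,x1,y1=roi[n]["nest"];W[y0:y1,x0:x1]=1
    W[(cv2.dilate((zf>.02).astype(np.uint8),np.ones((3,3)))>0)|np.isnan(z)]=0
    b=fit(d,m,[0.5628,-.2178,-.2386],.24,.116,0,.010,W);print("nest depth",b.x,b.fun)
    W=np.zeros(m.shape);x0,y0,x1,y1=roi[n]["board"];W[y0:y1,x0:x1]=1;W[np.isnan(z)]=0
    m=(zf>.022)*1.
    b=fit(d,m,[0.5523,.1737,-.35],.16,.06,.028,.033,W);print("board depth",b.x,b.fun)
    cv2.imwrite(f"pics/z_{n}.png",cv2.resize((np.clip(zf*4000,0,255)).astype(np.uint8)[y0-0:y1,x0:x1],None,fx=6,fy=6,interpolation=0))
E
```

```text
top nan frac 0.0037078857421875 bench z 0.0014147041812380134
nest depth [ 0.5618 -0.2167 -0.2388] 353.24092407448654
board depth [ 0.5517  0.175  -0.3528] 35.97254901960784
side nan frac 0.0040130615234375 bench z 0.0007806040341420406
nest depth [ 0.565  -0.2172 -0.238 ] 305.3708582510985
board depth [ 0.5536  0.1736 -0.3521] 83.73333333333333
```

Call:
jog_arm --pt "2 3.5 0 6.7 0" --pt "2 3.5 0 6.7 0" --pt "2 3.5 0 6.7 0" --pt "2 3.5 0 6.7 0" --pt "2 3.5 0 6.7 0" --pt "2 3.5 0 6.7 0" --pt "2 3.5 0 6.7 0" --pt "2 3.5 0 6.7 0" --pt "2 3.5 0 6.7 0" --pt "2 3.5 0 6.7 0" --squeeze 20

```text
t: 0.93
tcp_pos: [0.3375, -0.2529, 0.2263]
tool_rot: [0.754, 0.657, 0.001, 0.0]
force: [1.3, -0.9, -0.1]
finger_gap: 1.0
```

Call:
jog_arm --pt "2 3.5 0 7 0" --pt "2 3.5 0 7 0" --pt "2 3.5 0 7 0" --pt "2 3.5 0 7 0" --pt "2 3.5 0 7 0" --pt "2 3.5 0 7 0" --pt "2 3.5 0 7 0" --pt "2 3.5 0 7 0" --pt "2 3.5 0 7 0" --pt "2 3.5 0 7 0"

```text
t: 1.77
tcp_pos: [0.5378, 0.1126, 0.2251]
tool_rot: [0.226, 0.974, -0.0, -0.002]
force: [-0.2, -0.1, 1.0]
finger_gap: 1.004
```

```bash
cat > dl.py <<'E'
import sys,numpy as np
from station import *
from scipy.spatial.transform import Rotation as R
s=sense();x,y,z,yw=map(float,sys.argv[1:5])
m=R.from_quat(s["tool_rot"]).as_matrix();c=np.degrees(np.arctan2(m[1,0],m[0,0]))
print("t",round(float(s["t"]),2),"pos",np.round(s["tcp_pos"]*1000,1),"yaw",round(c,2),"delta cm",np.round((np.array([x,y,z])-s["tcp_pos"])*100,2),"dyaw",round((yw-c+180)%360-180,2),"tool z",np.round(m[:,2],4),"F",np.round(s["force"],2),"gap",round(float(s["finger_gap"]),3),"q",np.round(s["q"],2))
E
python3 dl.py .5789 .1642 .10 159.8
```

```text
t 1.77 pos [537.8 112.6 225.1] yaw 153.91 delta cm [  4.11   5.16 -12.51] dyaw 5.89 tool z [-4.1e-03 -1.0e-04 -1.0e+00] F [-0.2  -0.14  0.95] gap 1.004 q [ 0.    0.44  1.63 -0.    1.08 -1.11]
```

Call:
jog_arm --pt "1.5 1.8 -2 3 0" --pt "1.4 1.7 -3 2 0" --pt "1.0 1.3 -3 1 0" --pt "0 0 -2.5 0 0" --pt "0 0 -2 0 0" --pt "0 0 0 0 0"

```text
t: 2.27
tcp_pos: [0.5836, 0.1744, 0.0954]
tool_rot: [0.163, 0.987, 0.002, 0.003]
force: [-1.4, -0.3, -0.9]
finger_gap: 1.0
```

```bash
python3 dl.py .5789 .1642 .011 159.8; python3 - <<'E'
from station import *
from h import *
for n in ("top","side"):
    d=snapshot(n);np.savez(f"{n}1.npz",**d)
    s=sense()
    print(n,proj(d,np.array([s["tcp_pos"]])))
    crop(d["img"],*((200,140,330,250,6) if n=="top" else (180,130,310,240,6)),f"pics/{n}1.png")
E
```

```text
t 2.27 pos [583.6 174.4  95.4] yaw 161.26 delta cm [-0.47 -1.02 -8.44] dyaw -1.46 tool z [ 0.0074  0.003  -1.    ] F [-1.37 -0.25 -0.88] gap 1.0 q [ 0.11  0.68  1.59  0.    0.86 -1.14]
top [[254.06975534 191.11219117]]
side [[250.82475508 184.11231775]]
```

Call:
jog_arm --pt "-0.4 -0.9 0 -1.4 0" --pt "0 0 0 0 0" --pt "0 0 0 0 0"

```text
t: 2.62
tcp_pos: [0.5836, 0.1637, 0.103]
tool_rot: [0.177, 0.984, 0.003, 0.009]
force: [1.1, -1.0, 0.5]
finger_gap: 1.0
```

```bash
python3 dl.py .5789 .1642 .011 159.8; python3 - <<'E'
from station import *
from h import *
for n in ("top","side"):
    d=snapshot(n);np.savez(f"{n}1.npz",**d)
    s=sense()
    print(n,proj(d,np.array([s["tcp_pos"]])))
    crop(d["img"],*((200,140,330,240,6) if n=="top" else (180,130,310,230,6)),f"pics/{n}2.png")
E
```

```text
t 2.62 pos [583.6 163.7 103. ] yaw 159.62 delta cm [-0.47  0.05 -9.2 ] dyaw 0.18 tool z [ 0.0196  0.0035 -0.9998] F [ 1.07 -0.97  0.54] gap 1.0 q [ 0.09  0.66  1.6   0.    0.86 -1.13]
top [[257.75897812 191.18272799]]
side [[251.8200217  185.64495399]]
```

View pics/top2.png

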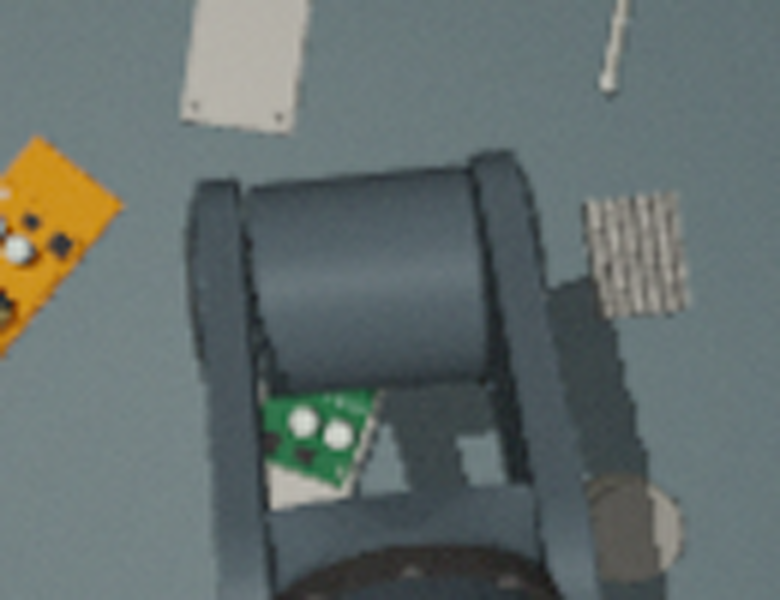

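View pics/side2.png

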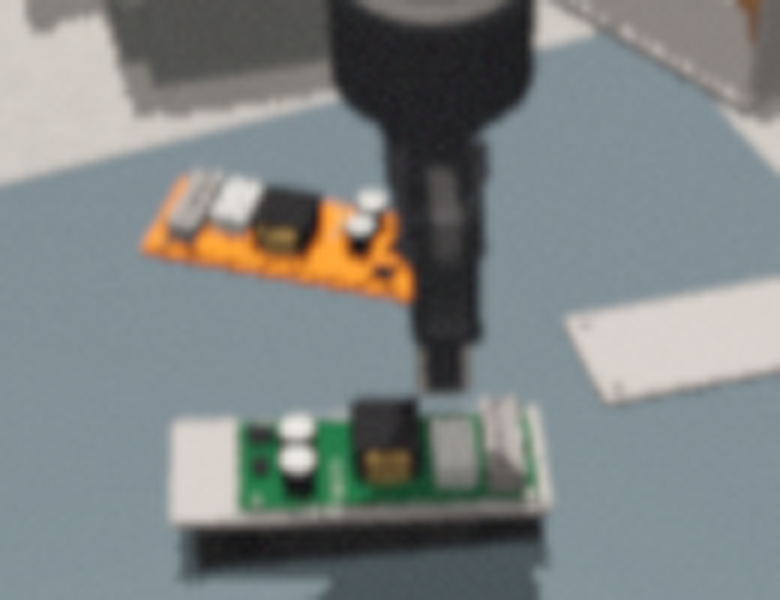

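Call:
jog_arm --pt "-0.2 0 -1.5 0 0" --pt "-0.2 0 -1.5 0 0" --pt "0 0 -1.5 0 0" --pt "0 0 -1.5 0 0" --pt "0 0 -1.0 0 0" --pt "0 0 -0.5 0 0" --pt "0 0 0 0 0"

```text
t: 3.3
tcp_pos: [0.5851, 0.1631, 0.0331]
tool_rot: [0.178, 0.984, 0.006, 0.017]
force: [-1.4, 0.5, -0.1]
finger_gap: 0.999
```

```bash
python3 dl.py .5789 .1642 .011 159.8
```

```text
t 3.3 pos [585.1 163.1  33.1] yaw 159.49 delta cm [-0.62  0.11 -2.21] dyaw 0.31 tool z [ 0.0362  0.0051 -0.9993] F [-1.41  0.47 -0.08] gap 0.999 q [ 0.09  0.77  1.64  0.    0.7  -1.13]
```

Call:
jog_arm --pt "-0.3 0 -0.6 0 0" --pt "-0.3 0 -0.6 0 0" --pt "-0.1 0 -0.5 0 0" --pt "0 0 0 0 0" --pt "0 0 0 0 0"

```text
t: 3.72
tcp_pos: [0.5789, 0.1632, 0.0167]
tool_rot: [0.178, 0.984, 0.006, 0.019]
force: [0.7, 0.1, -0.3]
finger_gap: 0.999
```

```bash
python3 dl.py .5789 .1642 .011 159.8
```

```text
t 3.72 pos [578.9 163.2  16.7] yaw 159.49 delta cm [ 0.    0.1  -0.57] dyaw 0.31 tool z [ 0.0401  0.0055 -0.9992] F [ 0.73  0.12 -0.31] gap 0.999 q [ 0.09  0.79  1.66  0.    0.65 -1.13]
```

Call:
jog_arm --pt "0 0 -0.5 0 0" --pt "0 0.05 -0.1 0 0" --pt "0 0 0 0 60" --pt "0 0 0 0 90" --pt "0 0 0 0 110" --pt "0 0 0 0 130" --pt "0 0 0 0 130" --pt "0 0 0 0 130" --squeeze 20

```text
t: 4.38
tcp_pos: [0.5797, 0.1641, 0.011]
tool_rot: [0.178, 0.984, 0.007, 0.02]
force: [0.5, -0.2, 0.9]
finger_gap: 0.696
```

```bash
python3 dl.py .5789 .1642 .011 159.8; python3 - <<'E'
from station import *
from h import *
d=snapshot("side");np.savez("side3.npz",**d)
crop(d["img"],190,150,290,230,8,"pics/side3.png")
E
```

```text
t 4.38 pos [579.7 164.1  11. ] yaw 159.5 delta cm [-0.08  0.01  0.  ] dyaw 0.3 tool z [ 0.042   0.0057 -0.9991] F [ 0.5  -0.17  0.88] gap 0.696 q [ 0.09  0.8   1.66  0.    0.64 -1.13]
```

View pics/side3.png

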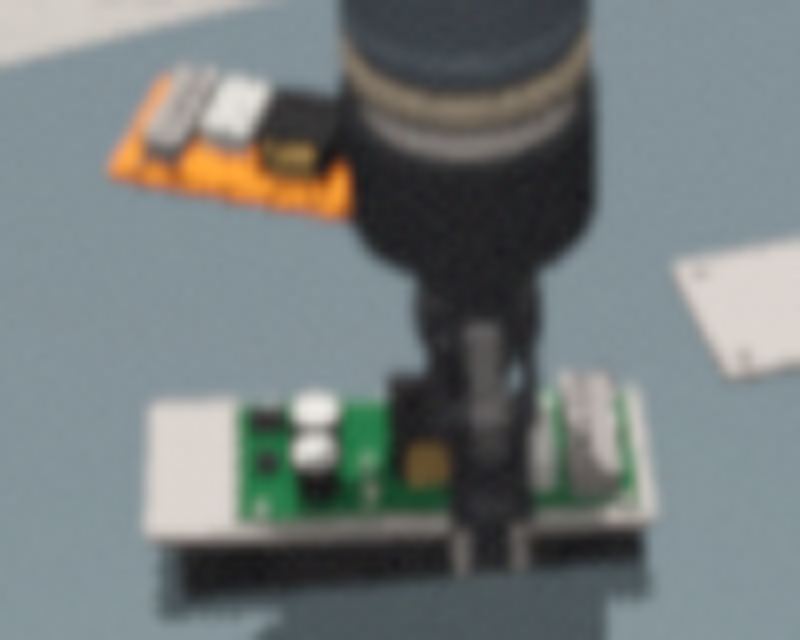

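Call:
jog_arm --pt "0 0 0.5 0 130" --pt "0 0 0.5 0 130" --pt "0 0 0.5 0 130" --pt "0 0 0.5 0 130" --pt "0 0 0 0 130"

```text
t: 4.85
tcp_pos: [0.579, 0.1638, 0.0322]
tool_rot: [0.178, 0.984, 0.006, 0.019]
force: [0.3, -0.7, -1.3]
finger_gap: 0.694
```

```bash
python3 dl.py .5789 .1642 .011 159.8; python3 - <<'E'
from station import *
from h import *
d=snapshot("side");np.savez("side4.npz",**d)
crop(d["img"],190,150,290,230,8,"pics/side4.png")
E
```

```text
t 4.85 pos [579.  163.8  32.2] yaw 159.51 delta cm [-0.01  0.04 -2.12] dyaw 0.29 tool z [ 0.0404  0.0053 -0.9992] F [ 0.35 -0.69 -1.26] gap 0.694 q [ 0.09  0.76  1.66  0.    0.68 -1.13]
```

View pics/side4.png

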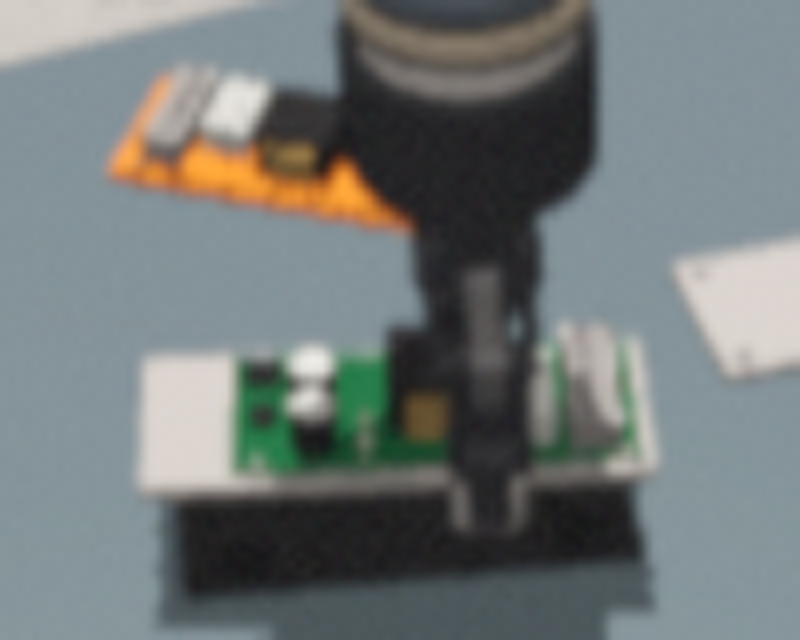

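```bash
cat >> h.py <<'E'
def tilt(d,roiw,verbose=True):
    """roiw: side pixel box. fit full board pose (6dof limited: origin xyz,yaw,pitch) to plate bare top + terminal top clusters"""
    w=cloud(d);hsv=cv2.cvtColor(d["img"],cv2.COLOR_RGB2HSV)
    return w,hsv
E
python3 - <<'E'
from h import *
np.set_printoptions(precision=4,suppress=True)
# crop px -> image: u=190+X/8
for f in("side3","side4"):
    d=dict(np.load(f+".npz"));w=cloud(d)
    dy=0 if f=="side3" else -6
    bare=w[150+(425//8)+dy:150+(520//8)+dy,190+(165//8):190+(228//8)].reshape(-1,3)
    tb=w[150+400//8+dy:150+440//8+dy,190+572//8:190+604//8].reshape(-1,3)
    print(f,np.nanmedian(bare,0),np.nanstd(bare[:,2]),len(bare),np.nanmedian(tb,0),np.nanstd(tb[:,2]),len(tb))
    a=np.nanmedian(bare,0);b=np.nanmedian(tb,0);L=np.hypot(*(b-a)[:2]);print("tilt",(b[2]-a[2]-.014)/L,L)
E
```

```text
side3 [0.4908 0.1949 0.0326] 0.0010945674342274796 96 [0.6101 0.1526 0.0466] 0.0010786311813132585 20
tilt -0.0003210935741375245 0.1265599195501207
side4 [0.492  0.1956 0.0535] 0.0011701953836353563 96 [0.6092 0.1527 0.0679] 0.0013723862630996848 20
tilt 0.0031806587598283585 0.1248539298674435
```

Call:
jog_arm --pt "0 0 1.0 0 130" --pt "-0.5 0.2 1.0 0 130" --pt "-1.5 0.5 0 0 130" --pt "-2 0.7 0 0 130" --pt "-2 0.7 0 0 130" --pt "-2 0.8 0 0 130" --pt "-2 0.8 0 0 130" --pt "-1.5 0.6 0 0 130" --pt "-0.5 0.2 0 0 130" --pt "0 0 0 0 130"

```text
t: 5.73
tcp_pos: [0.4548, 0.2103, 0.0614]
tool_rot: [0.179, 0.984, 0.007, 0.024]
force: [-0.6, 0.8, -1.4]
finger_gap: 0.692
```

```bash
python3 dl.py .452 .2105 .013 159.8
```

```text
t 5.73 pos [454.8 210.3  61.4] yaw 159.4 delta cm [-0.28  0.02 -4.84] dyaw 0.4 tool z [ 0.049   0.0062 -0.9988] F [-0.55  0.81 -1.42] gap 0.692 q [ 0.21  0.64  1.91 -0.01  0.54 -0.99]
```

Call:
jog_arm --pt "-0.1 0 -0.8 0 130" --pt "-0.1 0 -1.0 0 130" --pt "-0.1 0 -1.0 0 130" --pt "-0.1 0 -0.8 0 130" --pt "0 0 -0.4 0 130" --pt "0 0 0 0 130" --pt "0 0 0 0 130"

```text
t: 6.32
tcp_pos: [0.4597, 0.2099, 0.0199]
tool_rot: [0.18, 0.983, 0.01, 0.03]
force: [-1.1, -0.0, -1.6]
finger_gap: 0.692
```

```bash
python3 dl.py .452 .2105 .013 159.8; python3 - <<'E'
from station import *
from h import *
d=snapshot("side");np.savez("side5.npz",**d)
crop(d["img"],150,130,280,230,6,"pics/side5.png")
E
```

```text
t 6.32 pos [459.7 209.9  19.9] yaw 159.25 delta cm [-0.77  0.06 -0.69] dyaw 0.55 tool z [ 0.062   0.0084 -0.998 ] F [-1.09 -0.03 -1.58] gap 0.692 q [ 0.21  0.72  1.92 -0.01  0.43 -0.99]
```

View pics/side5.png

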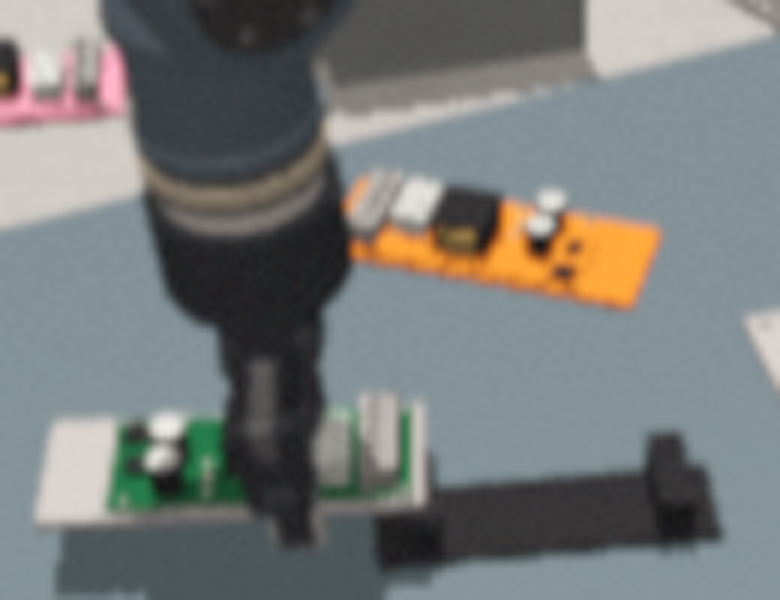

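Call:
jog_arm --pt "-0.4 0 -0.2 0 130" --pt "-0.3 0 -0.2 0 130" --pt "-0.1 0 -0.2 0 130" --pt "0 0 -0.2 0 130" --pt "0 0 -0.2 0 130" --pt "0 0 -0.2 0 130" --pt "0 0 0 0 130"

```text
t: 6.95
tcp_pos: [0.4521, 0.2101, 0.0084]
tool_rot: [0.18, 0.983, 0.01, 0.031]
force: [-0.6, -0.4, 0.9]
finger_gap: 0.696
```

```bash
python3 dl.py .452 .2105 .0045 159.8; python3 - <<'E'
from station import *
from h import *
d=snapshot("side");np.savez("side6.npz",**d)
crop(d["img"],150,130,280,230,6,"pics/side6.png")
E
```

```text
t 6.95 pos [452.1 210.1   8.4] yaw 159.24 delta cm [-0.01  0.04 -0.39] dyaw 0.56 tool z [ 0.0656  0.0091 -0.9978] F [-0.57 -0.38  0.88] gap 0.696 q [ 0.21  0.74  1.95 -0.01  0.39 -0.98]
```

View pics/side6.png

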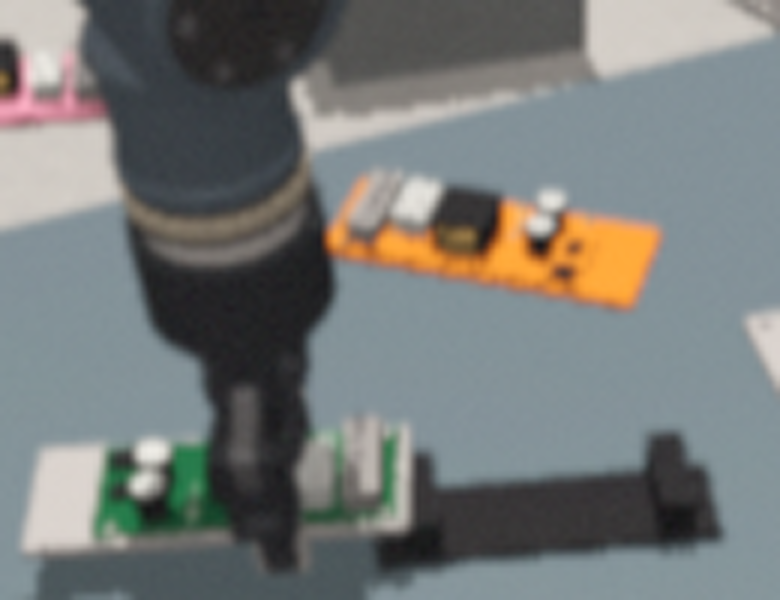

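Call:
jog_arm --pt "0 0 -0.15 0 130" --pt "0 0 -0.15 0 130" --pt "0 0 -0.15 0 130" --pt "0 0 -0.1 0 130" --pt "0 0 0 0 130"

```text
t: 7.42
tcp_pos: [0.4521, 0.2101, 0.0034]
tool_rot: [0.18, 0.983, 0.011, 0.032]
force: [-1.1, -0.7, 1.8]
finger_gap: 0.691
```

```bash
python3 dl.py .452 .2105 .0045 159.8; python3 - <<'E'
from station import *
from h import *
d=snapshot("side");np.savez("side7.npz",**d)
crop(d["img"],150,130,280,230,6,"pics/side7.png")
E
```

```text
t 7.42 pos [452.1 210.1   3.4] yaw 159.23 delta cm [-0.01  0.04  0.11] dyaw 0.57 tool z [ 0.0665  0.0092 -0.9977] F [-1.11 -0.72  1.8 ] gap 0.691 q [ 0.21  0.75  1.95 -0.01  0.37 -0.98]
```

View pics/side7.png

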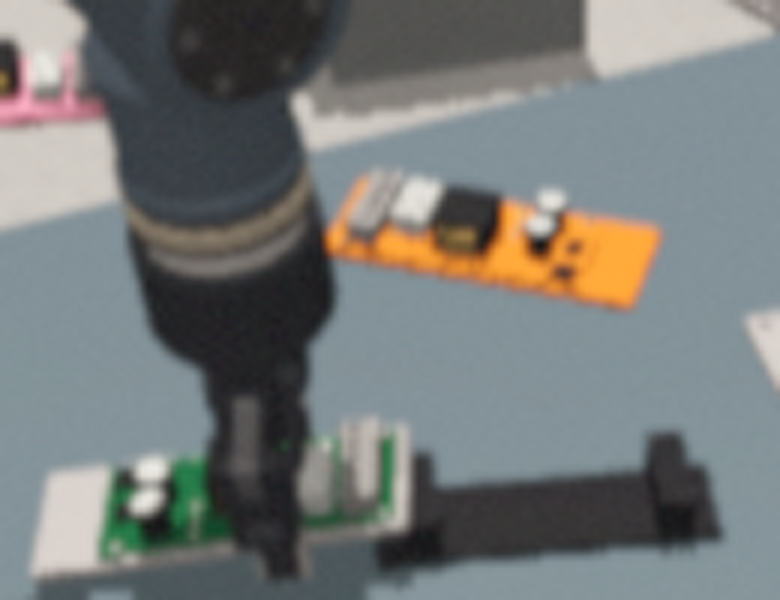

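```bash
cat >> h.py <<'E'
def two(d,cb,ct):
    """pixel boxes (u0,v0,u1,v1) of bare plate top and terminal block top -> medians, tilt"""
    w=cloud(d);f=lambda b:np.nanmedian(w[b[1]:b[3],b[0]:b[2]].reshape(-1,3),0)
    a,b=f(cb),f(ct);L=np.hypot(*(b-a)[:2]);th=0.
    for _ in range(20): th=np.arcsin(np.clip((b[2]-a[2]-.014*np.cos(th))/np.hypot(L,b[2]-a[2]),-1,1)) if 0 else np.arctan2(b[2]-a[2],L)-np.arctan2(.014,.126)
    return a,b,th
E
python3 - <<'E'
from h import *
np.set_printoptions(precision=4,suppress=True)
C=lambda x0,y0,x1,y1:(150+x0//6,130+y0//6,150+x1//6+1,130+y1//6+1)
print(two(dict(np.load("side5.npz")),C(58,430,100,505),C(364,400,390,425)))
print(two(dict(np.load("side6.npz")),C(42,460,90,535),C(350,425,374,450)))
print(two(dict(np.load("side7.npz")),C(52,485,95,555),C(350,427,372,450)))
E
```

```text
(array([0.3717, 0.2438, 0.0388]), array([0.4945, 0.2091, 0.056 ]), np.float64(0.024052634781364296))
(array([0.3652, 0.2422, 0.0257]), array([0.4865, 0.2075, 0.0452]), np.float64(0.042631968734403336))
(array([0.3646, 0.2432, 0.0114]), array([0.4859, 0.2061, 0.0439]), np.float64(0.14033392521725685))
```

Call:
jog_arm --pt "0 0 -0.1 0 130" --pt "0 0 -0.05 0 130" --pt "0 0 0 0 130"

```text
t: 7.72
tcp_pos: [0.4523, 0.2101, 0.0019]
tool_rot: [0.18, 0.983, 0.011, 0.032]
force: [-1.6, -0.6, 1.7]
finger_gap: 0.698
```

Call:
jog_arm --pt "0 0 0 0 140" --pt "0 0 0 0 140" --pt "0 0 0.5 0 140" --pt "0 0 0.8 0 140" --pt "0 0 0.8 0 140" --pt "0 0 0.8 0 140" --pt "0 0 0.8 0 140" --pt "0 0 0.8 0 140" --pt "0 0 0 0 140" --squeeze 45

```text
t: 8.47
tcp_pos: [0.4525, 0.2102, 0.0512]
tool_rot: [0.18, 0.983, 0.011, 0.032]
force: [-0.8, 0.9, -2.3]
finger_gap: 0.689
```

```bash
python3 dl.py .452 .2105 .12 159.8; python3 - <<'E'
from station import *
from h import *
d=snapshot("side");np.savez("side8.npz",**d)
crop(d["img"],150,110,280,210,6,"pics/side8.png")
E
```

```text
t 8.47 pos [452.5 210.2  51.2] yaw 159.24 delta cm [-0.05  0.03  6.88] dyaw 0.56 tool z [ 0.0668  0.0094 -0.9977] F [-0.83  0.88 -2.33] gap 0.689 q [ 0.21  0.66  1.93 -0.01  0.49 -0.99]
```

View pics/side8.png

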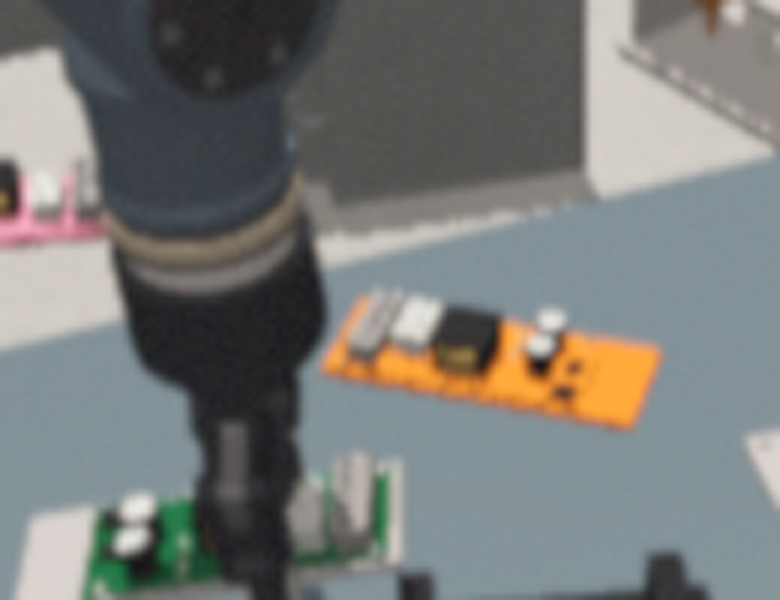

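```bash
python3 - <<'E'
from h import *
np.set_printoptions(precision=1,suppress=True,linewidth=180)
for f,vr in(("side3",range(210,226)),("side4",range(204,222))):
    d=dict(np.load(f+".npz"));w=cloud(d)*1000
    for v in vr: print(v,[ (np.round(w[v,u]).tolist() if w[v,u,2]==w[v,u,2] else None) for u in range(246,258,3)], d["img"][v,246:258:3,0])
d=dict(np.load("side8.npz"))
C=lambda x0,y0,x1,y1:(150+x0//6,110+y0//6,150+x1//6+1,110+y1//6+1)
print(two(d,C(40,520,80,590),C(340,460,362,480)))
E
```

```text
210 [[543.0, 107.0, 88.0], [549.0, 103.0, 89.0], [556.0, 102.0, 87.0], [562.0, 98.0, 88.0]] [42 35 39 47]
211 [[543.0, 107.0, 84.0], [550.0, 106.0, 82.0], [562.0, 115.0, 69.0], [563.0, 99.0, 83.0]] [31 40 40 38]
212 [[543.0, 107.0, 80.0], [553.0, 112.0, 71.0], [559.0, 109.0, 72.0], [562.0, 99.0, 80.0]] [36 48 44 35]
213 [[543.0, 106.0, 78.0], [552.0, 109.0, 71.0], [559.0, 107.0, 70.0], [564.0, 101.0, 74.0]] [44 47 50 40]
214 [[545.0, 112.0, 68.0], [552.0, 109.0, 68.0], [558.0, 106.0, 69.0], [564.0, 101.0, 70.0]] [62 42 44 49]
215 [[547.0, 115.0, 61.0], [551.0, 107.0, 67.0], [559.0, 107.0, 64.0], [564.0, 102.0, 66.0]] [79 42 38 72]
216 [[557.0, 138.0, 31.0], [551.0, 108.0, 62.0], [565.0, 120.0, 45.0], [577.0, 127.0, 33.0]] [78 45 34 86]
217 [[566.0, 159.0, 4.0], [558.0, 123.0, 42.0], [565.0, 120.0, 41.0], [576.0, 126.0, 31.0]] [74 51 39 80]
218 [[564.0, 154.0, 5.0], [559.0, 125.0, 35.0], [566.0, 122.0, 36.0], [576.0, 125.0, 28.0]] [72 49 38 83]
219 [[562.0, 150.0, 6.0], [559.0, 125.0, 32.0], [566.0, 121.0, 33.0], [576.0, 124.0, 26.0]] [69 51 39 86]
220 [[561.0, 147.0, 6.0], [559.0, 12
[... 1880 characters left out ...]
216 [[567.0, 160.0, 6.0], [562.0, 132.0, 35.0], [581.0, 154.0, 5.0], [589.0, 152.0, 4.0]] [45 50 49 42]
217 [[565.0, 157.0, 6.0], [572.0, 153.0, 7.0], [581.0, 153.0, 3.0], [587.0, 148.0, 5.0]] [34 38 39 31]
218 [[563.0, 153.0, 7.0], [571.0, 150.0, 6.0], [579.0, 149.0, 4.0], [585.0, 143.0, 8.0]] [33 32 35 36]
219 [[564.0, 154.0, 2.0], [569.0, 146.0, 7.0], [577.0, 145.0, 5.0], [584.0, 141.0, 5.0]] [33 31 35 33]
220 [[561.0, 147.0, 6.0], [569.0, 145.0, 5.0], [576.0, 142.0, 5.0], [583.0, 138.0, 5.0]] [36 33 37 42]
221 [[560.0, 146.0, 4.0], [567.0, 142.0, 5.0], [575.0, 140.0, 4.0], [583.0, 139.0, 1.0]] [45 45 54 58]
(array([0.4, 0.2, 0.1]), array([0.5, 0.2, 0.1]), np.float64(0.15533186994547443))
```

Call:
jog_arm --pt "0 0 1.5 0 140" --pt "0 0 2 0 140" --pt "0.3 -1 2 0 140" --pt "0.7 -2 1 0.5 140" --pt "1 -3 0 0.7 140" --pt "1.1 -3.2 0 0.7 140" --pt "1.1 -3.2 0 0.7 140" --pt "1.1 -3.2 0 0.7 140" --pt "1.1 -3.2 0 0.7 140" --pt "1.1 -3.2 0 0.7 140"

```text
t: 9.35
tcp_pos: [0.5229, -0.0127, 0.1185]
tool_rot: [0.131, 0.991, 0.012, 0.028]
force: [0.6, 0.7, -2.2]
finger_gap: 0.687
```

```bash
python3 dl.py .5998 -.2258 .10 166.4
```

```text
t 9.35 pos [522.9 -12.7 118.5] yaw 164.94 delta cm [  7.69 -21.31  -1.85] dyaw 1.46 tool z [ 0.0594  0.0156 -0.9981] F [ 0.63  0.7  -2.17] gap 0.687 q [-0.26  0.55  1.83  0.05  0.71 -1.6 ]
```

Call:
jog_arm --pt "1.1 -3.2 0 0.5 140" --pt "1.1 -3.2 0 0.3 140" --pt "1.1 -3.2 0 0.2 140" --pt "1.1 -3.0 0 0 140" --pt "1.0 -2.5 0 0 140" --pt "0.6 -1.5 0 0 140" --pt "0.3 -0.8 0 0 140" --pt "0 0 0 0 140" --pt "0 0 0 0 140"

```text
t: 10.1
tcp_pos: [0.5865, -0.2041, 0.1152]
tool_rot: [0.127, 0.992, 0.012, 0.027]
force: [0.3, 0.4, -1.9]
finger_gap: 0.687
```

```bash
python3 dl.py .5998 -.2258 .10 166.4;  python3 - <<'E'
from station import *
from h import *
for n in("side","top"):
    d=snapshot(n);np.savez(n+"9.npz",**d)
    cv2.imwrite(f"pics/{n}9.png",d["img"][...,::-1])
E
```

```text
t 10.1 pos [ 586.5 -204.1  115.2] yaw 165.41 delta cm [ 1.33 -2.17 -1.52] dyaw 0.99 tool z [ 0.0568  0.0161 -0.9983] F [ 0.33  0.41 -1.89] gap 0.687 q [-0.54  0.65  1.58  0.06  0.87 -1.89]
```

View pics/side9.png

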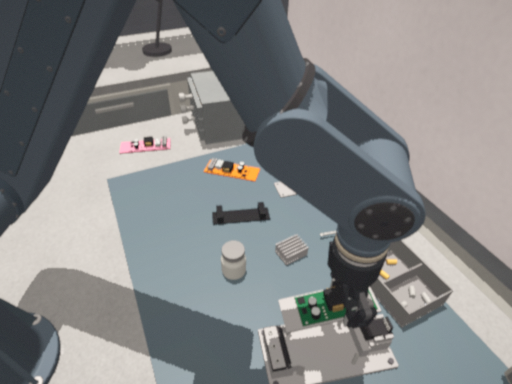

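View pics/top9.png

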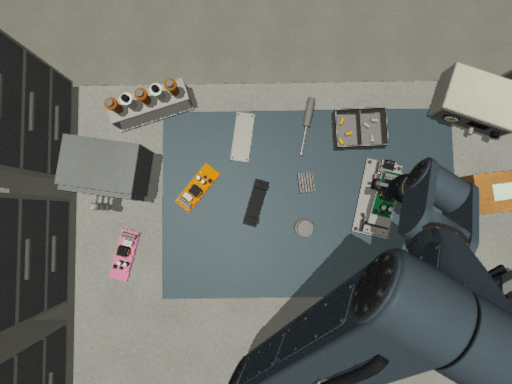

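Call:
jog_arm --pt "0.5 -0.8 -0.5 0.4 140" --pt "0.5 -0.8 -0.8 0.3 140" --pt "0.3 -0.5 -1 0.3 140" --pt "0.0 -0.1 -0.8 0 140" --pt "0 0 -0.4 0 140" --pt "0 0 0 0 140" --pt "0 0 0 0 140"

```text
t: 10.78
tcp_pos: [0.5988, -0.2214, 0.075]
tool_rot: [0.113, 0.993, 0.013, 0.024]
force: [-0.7, 0.6, -1.4]
finger_gap: 0.686
```

```bash
python3 dl.py .5998 -.2258 .0502 166.4;  python3 - <<'E'
from station import *
from h import *
for n in("side","top"):
    d=snapshot(n);np.savez(n+"10.npz",**d)
    crop(d["img"],*((250,270,410,384,5) if n=="side" else (340,140,440,250,5)),f"pics/{n}10.png")
E
```

```text
t 10.78 pos [ 598.8 -221.4   75. ] yaw 166.92 delta cm [ 0.1  -0.44 -2.48] dyaw -0.52 tool z [ 0.0513  0.0211 -0.9985] F [-0.7   0.6  -1.43] gap 0.686 q [-0.55  0.73  1.55  0.06  0.83 -1.93]
```

View pics/side10.png

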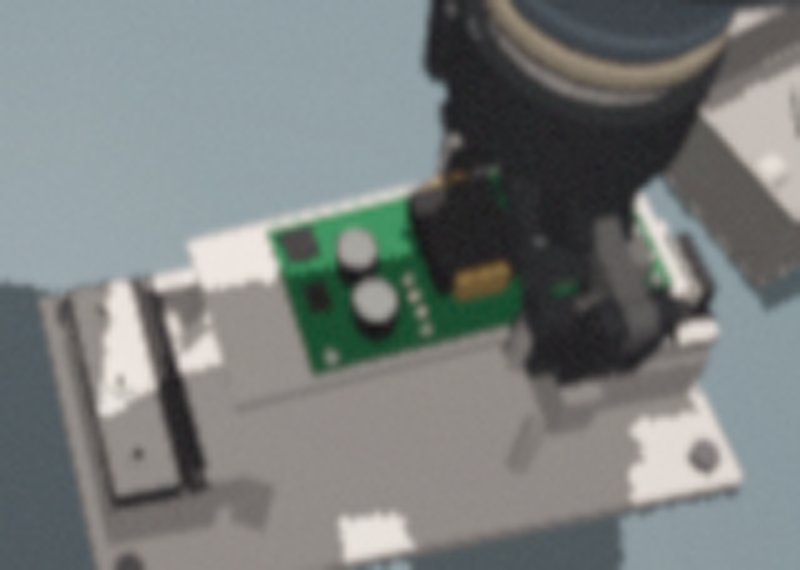

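View pics/top10.png

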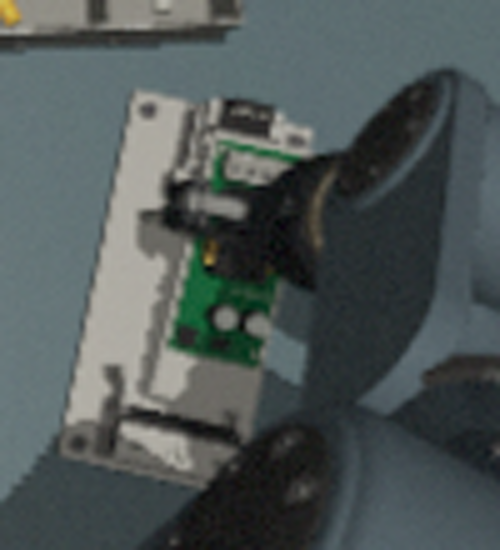

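```bash
cat >> h.py <<'E'
NX,NY,NA=.5518,-.2142,-.238
NEST=dict(avg=(.5518,-.2142,-.238),top=(.5506,-.2144,-.2387),side=(.5531,-.2142,-.2372))
def to_nest(P,which="avg"):
    x,y,a=NEST[which];P=np.atleast_2d(P)-[x,y,0]
    return np.c_[P[:,0]*np.cos(a)+P[:,1]*np.sin(a),-P[:,0]*np.sin(a)+P[:,1]*np.cos(a),P[:,2]]
def from_nest(P,which="avg"):
    x,y,a=NEST[which];P=np.atleast_2d(P)
    return np.c_[P[:,0]*np.cos(a)-P[:,1]*np.sin(a)+x,P[:,0]*np.sin(a)+P[:,1]*np.cos(a)+y,P[:,2]]
def board_from_tcp(s,theta,g=.028,dgrip=.0195,roll=0.):
    m=R.from_quat(s["tool_rot"]).as_matrix()
    G=s["tcp_pos"]-dgrip*m[:,2]
    yaw=np.arctan2(m[1,0],m[0,0])+np.pi
    Rb=R.from_euler("ZYX",[yaw,-theta,roll])
    return Rb,G-Rb.apply([g,0,.0025])
E
python3 - <<'E'
from station import *
from h import *
np.set_printoptions(precision=4,suppress=True)
s=sense();Rb,o=board_from_tcp(s,.15,roll=.012)
ends=Rb.apply([[-.08,0,0],[.08,0,0],[-.08,.03,.005],[-.08,-.03,.005]])+o
print("pred nest mm",(to_nest(ends)*1000).round(1))
d=dict(np.load("side10.npz"));w=cloud(d)
print("proj",proj(d,ends)," crop",(proj(d,ends)-[250,270])*5)
C=lambda x0,y0,x1,y1:(250+x0//5,270+y0//5,250+x1//5+1,270+y1//5+1)
b=C(215,255,290,370);q=[]
for v in range(b[1],b[3]):
    for u in range(b[0],b[2]):
        X,Y=(u-250)*5,(v-270)*5
        # inside quad of bare plate
        if cv2.pointPolygonTest(np.array([[200,248],[266,236],[302,370],[246,395]],np.float32),(float(X),float(Y)),False)>0 and w[v,u,2]==w[v,u,2]: q.append(w[v,u])
q=np.array(q);qn=to_nest(q,"side")*1000
A=np.c_[qn[:,:2],np.ones(len(qn))];c=np.linalg.lstsq(A,qn[:,2],rcond=None)[0]
r=qn[:,2]-A@c;k=abs(r)<4;c=np.linalg.lstsq(A[k],qn[k,2],rcond=None)[0]
print("bare plane slopes x,y",c,len(qn),k.sum(),np.median(qn,0))
# predicted plane at that spot
Rn=R.from_euler("Z",-NA)*Rb; n=Rn.apply([0,0,1]);on=to_nest(o+Rb.apply([0,0,.005]))[0]*1000
p=np.median(qn,0); print("pred z there",on[2]-(n[0]*(p[0]-on[0])+n[1]*(p[1]-on[1]))/n[2])
print("corner world nest", [ (to_nest(w[v,u],"side")*1000).round(1) for u,v in((290,319),(299,349))])
E
```

```text
pred nest mm [[-59.9   2.5  76.3]
 [ 98.3   4.  100.2]
 [-61.   32.4  81.6]
 [-60.3 -27.6  80.9]]
proj [[291.0932 335.6536]
 [378.1894 312.8427]
 [286.2879 318.5278]
 [295.9212 351.4745]]  crop [[205.4658 328.2678]
 [640.9471 214.2137]
 [181.4396 242.6391]
 [229.6062 407.3725]]
bare plane slopes x,y [ 0.1447 -0.0066 90.9937] 303 303 [-45.0011   1.3293  84.5513]
pred z there 83.59762497260091
corner world nest [array([[-56. ,  29.7,  82.3]]), array([[-55.7, -25.5,  82.7]])]
```

Call:
jog_arm --pt "-0.2 -0.1 -0.5 -0.25 140" --pt "-0.2 -0.1 -0.5 -0.25 140" --pt "-0.1 0 -0.5 0 140" --pt "-0.1 0 -0.5 0 140" --pt "0 0 -0.3 0 140" --pt "0 0 0 0 140" --pt "0 0 0 0 140"

```text
t: 11.47
tcp_pos: [0.5923, -0.2236, 0.0513]
tool_rot: [0.118, 0.993, 0.013, 0.025]
force: [0.4, 0.2, -2.2]
finger_gap: 0.686
```

```bash
cat > meas.py <<'E'
import sys
from station import *
from h import *
np.set_printoptions(precision=4,suppress=True)
tag=sys.argv[1];th=float(sys.argv[2])
d=snapshot("side");np.savez(f"side{tag}.npz",**d)
s=sense();Rb,o=board_from_tcp(s,th,g=.0255,roll=.005)
P=np.array([[-.08,.03,.005],[-.08,-.03,.005],[-.052,.03,.005],[-.052,-.03,.005],[-.08,-.03,0],[.08,-.03,.005],[.08,.03,.005]])
W=Rb.apply(P)+o
ends=to_nest(Rb.apply([[-.08,0,0],[.08,0,0]])+o)*1000
print("pred ends nest mm",ends.round(1).tolist(),"t",s["t"],"F",s["force"].round(1))
off=from_nest([[0,0,0]],"side")-from_nest([[0,0,0]])
uv=proj(d,W+off)
S=5;x0,y0,x1,y1=250,285,410,384
im=cv2.resize(d["img"],None,fx=S,fy=S,interpolation=cv2.INTER_CUBIC)[y0*S:y1*S,x0*S:x1*S].copy()
k=np.round((uv-[x0,y0]+.5)*S-.5).astype(int)
for a,b in((0,1),(0,2),(1,3),(2,3),(1,5),(0,6),(5,6)): cv2.line(im,tuple(map(int,k[a])),tuple(map(int,k[b])),(255,0,0),1)
N=from_nest([[-.07,-.038,.0525],[-.07,.038,.0525],[-.066,-.038,.036],[-.066,.038,.036],[.0834,-.016,.06],[.0834,.016,.06]],"side")
k=np.round((proj(d,N)-[x0,y0]+.5)*S-.5).astype(int)
for a,b in((0,1),(2,3),(4,5)): cv2.line(im,tuple(map(int,k[a])),tuple(map(int,k[b])),(0,255,255),1)
cv2.imwrite(f"pics/meas{tag}.png",im[...,::-1])
E
python3 dl.py .5998 -.2258 .0502 166.4; python3 meas.py 11 .145
```

```text
t 11.47 pos [ 592.3 -223.6   51.3] yaw 166.38 delta cm [ 0.75 -0.22 -0.11] dyaw 0.02 tool z [ 0.0534  0.0195 -0.9984] F [ 0.36  0.23 -2.18] gap 0.686 q [-0.56  0.76  1.57  0.06  0.78 -1.94]
pred ends nest mm [[-63.4, -0.2, 53.1], [94.9, -0.1, 76.2]] t 11.5167 F [-0.3  0.  -0.8]
```

View pics/meas11.png

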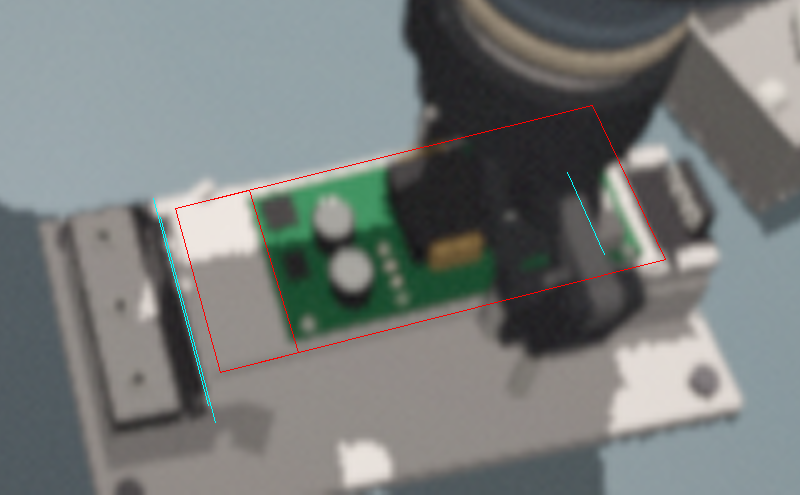

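```bash
python3 - <<'E'
from h import *
for n in("side","top"):
    d=dict(np.load(n+"0.npz"));w=cloud(d);q=to_nest(w.reshape(-1,3),n)*1000;c=d["img"].reshape(-1,3).mean(1)
    print(n)
    for lo in range(-112,-50,3):
        k=(q[:,0]>=lo)&(q[:,0]<lo+3)&(abs(q[:,1])<25)&(q[:,2]>5)
        if k.sum(): print(lo,k.sum(),"z",np.percentile(q[k,2],[10,50,90]).round(0),"col",np.percentile(c[k],[10,50,90]).round(0))
    print("latch")
    for lo in range(48,125,3):
        k=(q[:,0]>=lo)&(q[:,0]<lo+3)&(abs(q[:,1])<12)&(q[:,2]>5)
        if k.sum(): print(lo,k.sum(),"z",np.percentile(q[k,2],[10,50,90]).round(0),"col",np.percentile(c[k],[10,50,90]).round(0))
    k=(q[:,0]>40)&(q[:,0]<60)&(abs(abs(q[:,1])-37)<8)&(q[:,2]>20);print("dowels",[np.mean(q[k&(q[:,1]*s>0)],0).round(1) for s in(1,-1)])
E
```

```text
side
-109 42 z [ 7.  9. 11.] col [152. 189. 199.]
-106 131 z [ 9. 24. 50.] col [ 88. 129. 199.]
-103 51 z [51. 52. 54.] col [147. 189. 202.]
-100 43 z [51. 53. 54.] col [206. 208. 209.]
-97 52 z [51. 52. 55.] col [187. 208. 210.]
-94 47 z [52. 53. 56.] col [175. 208. 209.]
-91 43 z [51. 53. 56.] col [190. 208. 209.]
-88 50 z [51. 52. 54.] col [207. 208. 209.]
-85 46 z [52. 52. 54.] col [202. 207. 208.]
-82 43 z [51. 53. 53.] col [140. 177. 198.]
-79 47 z [51. 52. 54.] col [ 72.  84. 120.]
-76 42 z [50. 52. 53.] col [59. 65. 71.]
-73 43 z [49. 50. 52.] col [53. 57. 80.]
-70 19 z [47. 48. 49.] col [102. 122. 143.]
-67 26 z [35. 36. 37.] col [152. 179. 193.]
-61 15 z [ 9. 10. 11.] col [198. 202. 205.]
-58 37 z [ 8. 10. 12.] col [206. 207. 207.]
-55 37 z [ 9. 10. 12.] col [206. 207. 207.]
-52 37 z [ 9. 10. 11.] col [206. 207. 208.]
latch
48 21 z [ 9. 10. 12.] col [202. 202. 203.]
51 17 z [ 9. 10. 11.] col [202. 202. 203.]
54 20 z [ 9. 10. 12.] col [202. 202. 203.]
57 19 z [ 8. 10. 12.] col [202. 202. 203.]
60 18 z [ 8. 10. 12.] col [202. 202. 203.]
63 22 z [ 9. 10. 11.] col [196. 201. 20
[... 2165 characters left out ...]

78 11 z [46. 49. 53.] col [23. 31. 57.]
81 10 z [52. 55. 59.] col [21. 25. 27.]
84 8 z [58. 60. 62.] col [24. 27. 30.]
87 8 z [57. 59. 61.] col [29. 34. 38.]
90 6 z [56. 57. 58.] col [38. 40. 41.]
93 7 z [55. 58. 60.] col [39. 40. 44.]
96 7 z [56. 58. 60.] col [40. 41. 43.]
99 7 z [55. 57. 60.] col [37. 44. 46.]
102 8 z [55. 58. 60.] col [38. 41. 43.]
105 5 z [49. 51. 52.] col [39. 40. 42.]
108 9 z [50. 51. 52.] col [38. 41. 42.]
111 7 z [49. 50. 51.] col [37. 40. 43.]
114 7 z [50. 51. 53.] col [38. 40. 41.]
117 6 z [47. 50. 52.] col [36. 41. 43.]
120 14 z [49. 55. 64.] col [40. 66. 98.]
123 9 z [65. 66. 67.] col [49. 61. 73.]
dowels [array([50.8, 39.6, 36.8]), array([ 51.1, -33.2,  39. ])]
```

Call:
jog_arm --pt "-0.15 0.03 -0.3 0 140" --pt "-0.15 0.04 -0.3 0 140" --pt "-0.15 0.04 -0.3 0 140" --pt "0 0 0 0 140" --pt "0 0 0 0 140"

```text
t: 11.93
tcp_pos: [0.5902, -0.2236, 0.043]
tool_rot: [0.118, 0.992, 0.012, 0.029]
force: [0.4, -0.0, -1.6]
finger_gap: 0.687
```

```bash
python3 dl.py .5998 -.2258 .0502 166.4; python3 meas.py 12 .145
```

```text
t 11.93 pos [ 590.2 -223.6   43. ] yaw 166.36 delta cm [ 0.96 -0.22  0.72] dyaw 0.04 tool z [ 0.0597  0.0162 -0.9981] F [ 0.37 -0.   -1.56] gap 0.687 q [-0.56  0.77  1.58  0.07  0.75 -1.94]
pred ends nest mm [[-65.6, -0.6, 44.7], [92.7, -0.6, 67.9]] t 11.9833 F [ 0.3 -0.1 -1.8]
```

View pics/meas12.png

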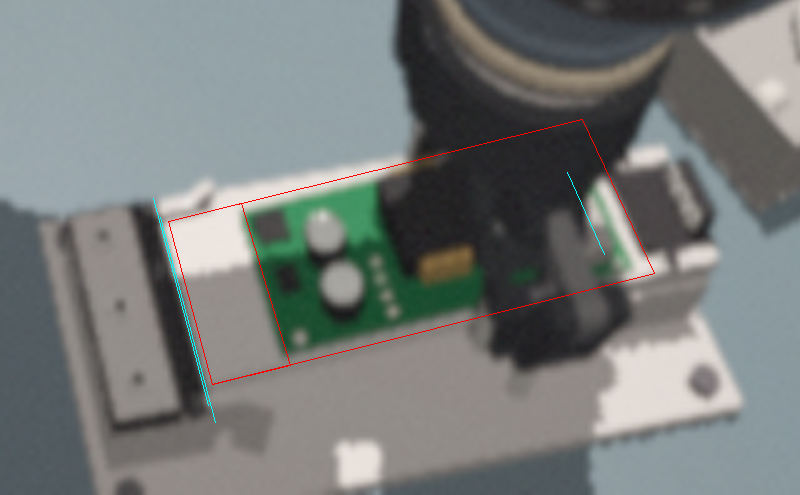

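Call:
jog_arm --pt "-0.2 0.08 -0.1 0 140" --pt "-0.2 0.08 -0.1 0 140" --pt "-0.15 0.05 -0.1 0 140" --pt "0 0 0 0 140"

```text
t: 12.32
tcp_pos: [0.5904, -0.224, 0.0426]
tool_rot: [0.119, 0.992, 0.009, 0.036]
force: [0.8, 0.3, 0.3]
finger_gap: 0.685
```

```bash
python3 dl.py .5998 -.2258 .0502 166.4; python3 meas.py 13 .15
```

```text
t 12.32 pos [ 590.4 -224.    42.6] yaw 166.28 delta cm [ 0.94 -0.18  0.76] dyaw 0.12 tool z [ 0.0733  0.0097 -0.9973] F [0.75 0.31 0.3 ] gap 0.685 q [-0.56  0.77  1.6   0.07  0.72 -1.95]
pred ends nest mm [[-65.5, -0.8, 43.8], [92.7, -1.0, 67.7]] t 12.3667 F [ 3.7  0.1 -1.1]
```

View pics/meas13.png

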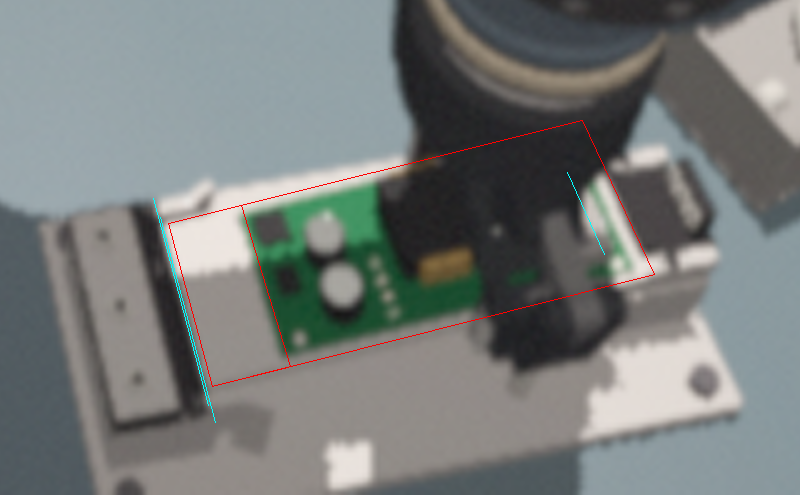

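```bash
python3 - <<'E'
from h import *
d=dict(np.load("side13.npz"))
crop(d["img"],275,315,325,375,12,"pics/z13.png")
N=from_nest([[-.07,-.038,.0525],[-.07,.038,.0525],[-.07,-.038,.0475],[-.07,.038,.0475]],"side")
print((proj(d,N)-[275,315]+.5)*12)
w=cloud(d)
for v in (332,338,344,350): print(v,[tuple((to_nest(w[v,u],"side")[0]*1000).round(0)) for u in range(278,302,2)])
E
```

```text
[[200.58146973 612.05352152]
 [ 68.28083445 115.9153663 ]
 [197.50729585 626.44045126]
 [ 66.11978439 131.60469141]]
332 [(np.float64(-78.0), np.float64(24.0), np.float64(53.0)), (np.float64(-73.0), np.float64(25.0), np.float64(49.0)), (np.float64(-70.0), np.float64(25.0), np.float64(48.0)), (np.float64(-66.0), np.float64(24.0), np.float64(48.0)), (np.float64(-63.0), np.float64(22.0), np.float64(50.0)), (np.float64(-59.0), np.float64(22.0), np.float64(49.0)), (np.float64(-56.0), np.float64(20.0), np.float64(52.0)), (np.float64(-52.0), np.float64(20.0), np.float64(52.0)), (np.float64(-49.0), np.float64(19.0), np.float64(52.0)), (np.float64(-45.0), np.float64(18.0), np.float64(53.0)), (np.float64(-41.0), np.float64(18.0), np.float64(52.0)), (np.float64(-38.0), np.float64(16.0), np.float64(55.0))]
338 [(np.float64(-81.0), np.float64(12.0), np.float64(54.0)), (np.float64(-77.0), np.float64(13.0), np.float64(51.0)), (np.float64(-73.0), np.float64(12.0), np.float64(52.0)), (np.float64(-69.0), np.float64(13.0), np.float64(48.0)), (np.float64(-65.0), np.float64(12.0), np.float64(48.0)), (np.
[... 1069 characters left out ...]
))]
350 [(np.float64(-86.0), np.float64(-8.0), np.float64(51.0)), (np.float64(-82.0), np.float64(-9.0), np.float64(53.0)), (np.float64(-79.0), np.float64(-9.0), np.float64(53.0)), (np.float64(-75.0), np.float64(-10.0), np.float64(51.0)), (np.float64(-71.0), np.float64(-9.0), np.float64(49.0)), (np.float64(-68.0), np.float64(-10.0), np.float64(48.0)), (np.float64(-65.0), np.float64(-11.0), np.float64(51.0)), (np.float64(-61.0), np.float64(-12.0), np.float64(51.0)), (np.float64(-57.0), np.float64(-12.0), np.float64(49.0)), (np.float64(-54.0), np.float64(-13.0), np.float64(50.0)), (np.float64(-51.0), np.float64(-14.0), np.float64(50.0)), (np.float64(-47.0), np.float64(-15.0), np.float64(52.0))]
```

View pics/z13.png

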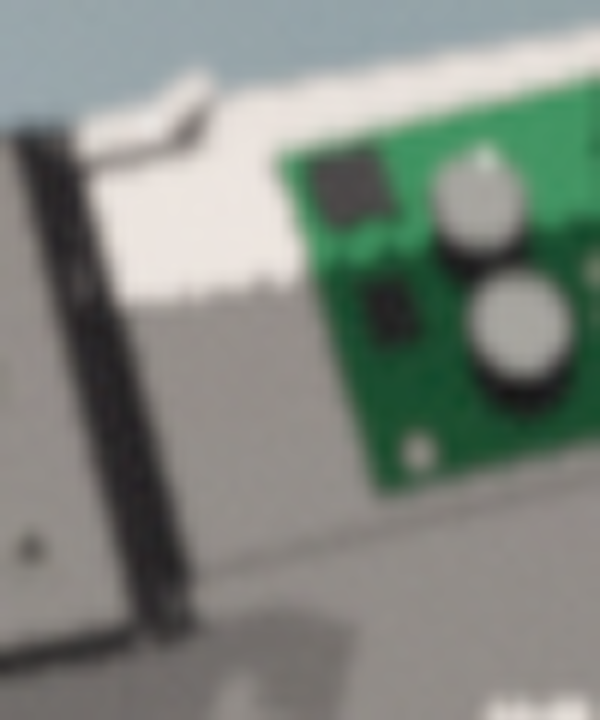

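Call:
jog_arm --pt "0.15 -0.03 0 0 140" --pt "0 0 -0.2 0 140" --pt "0 0 -0.15 0 140" --pt "0 0 0 0 140"

```text
t: 12.7
tcp_pos: [0.587, -0.2221, 0.0369]
tool_rot: [0.118, 0.992, 0.011, 0.03]
force: [-0.3, -0.3, -2.4]
finger_gap: 0.688
```

```bash
python3 dl.py .5998 -.2258 .0502 166.4; python3 meas.py 14 .16; python3 - <<'E'
from h import *
d=dict(np.load("side14.npz"));w=cloud(d)
crop(d["img"],275,315,325,375,12,"pics/z14.png")
q=to_nest(w.reshape(-1,3),"side")*1000
k=(q[:,0]>-62)&(q[:,0]<-40)&(abs(q[:,1])<22)&(q[:,2]>40)&(q[:,2]<58)
A=np.c_[q[k,0]+66,q[k,1],np.ones(k.sum())];c=np.linalg.lstsq(A,q[k,2],rcond=None)[0];print("plate top z at x=-66",c[2].round(1),"slopes",c[:2].round(3))
E
```

```text
t 12.7 pos [ 587.  -222.1   36.9] yaw 166.36 delta cm [ 1.28 -0.37  1.33] dyaw 0.04 tool z [ 0.0623  0.0148 -0.9979] F [-0.25 -0.29 -2.36] gap 0.688 q [-0.56  0.78  1.6   0.07  0.72 -1.95]
pred ends nest mm [[-69.0, 0.1, 37.0], [88.9, 0.1, 62.5]] t 12.75 F [-1.   0.4 -1.6]
plate top z at x=-66 42.7 slopes [0.243 0.002]
```

View pics/z14.png

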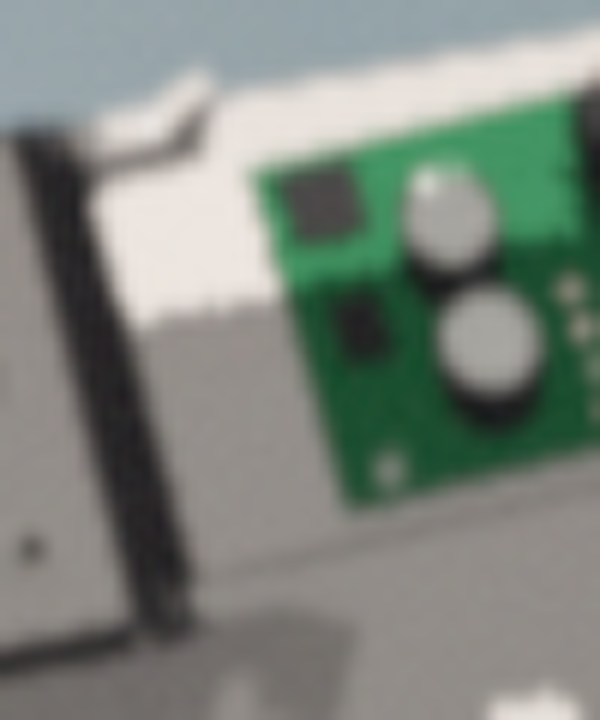

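Call:
jog_arm --pt "-0.2 0.05 0 0 140" --pt "-0.2 0.05 0 0 140" --pt "-0.2 0.05 0 0 140" --pt "0 0 0 0 140"

```text
t: 13.08
tcp_pos: [0.5799, -0.2203, 0.0361]
tool_rot: [0.118, 0.992, 0.011, 0.03]
force: [1.4, -0.1, -1.3]
finger_gap: 0.685
```

```bash
python3 dl.py .5998 -.2258 .0502 166.4; python3 meas.py 15 .16; python3 - <<'E'
from h import *
d=dict(np.load("side15.npz"))
crop(d["img"],275,305,385,375,7,"pics/z15.png")
E
```

```text
t 13.08 pos [ 579.9 -220.3   36.1] yaw 166.34 delta cm [ 1.99 -0.55  1.41] dyaw 0.06 tool z [ 0.0614  0.0155 -0.998 ] F [ 1.39 -0.07 -1.34] gap 0.685 q [-0.57  0.77  1.62  0.07  0.71 -1.95]
pred ends nest mm [[-76.1, 0.2, 36.3], [81.9, 0.2, 61.8]] t 13.1333 F [ 0.  -0.5 -2. ]
```

View pics/z15.png

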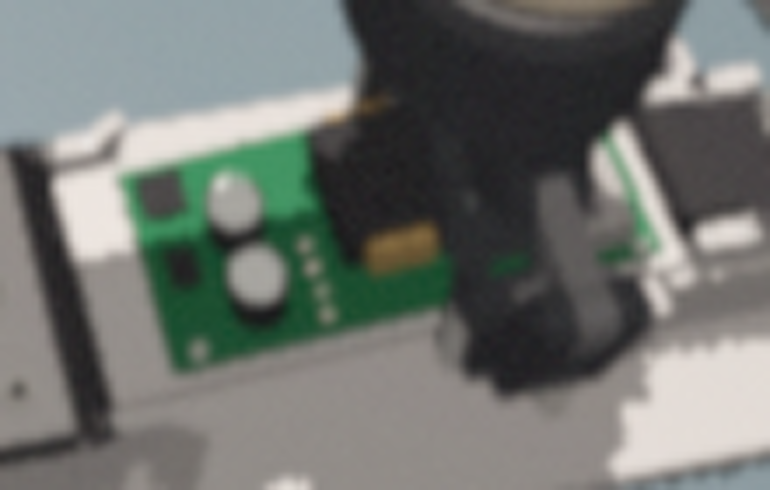

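Call:
jog_arm --pt "-0.15 0.03 0 0 140" --pt "-0.15 0.03 0 0 140" --pt "-0.1 0.02 0 0 140" --pt "0 0 0 0 140"

```text
t: 13.47
tcp_pos: [0.5799, -0.2205, 0.0377]
tool_rot: [0.119, 0.992, 0.01, 0.034]
force: [1.0, 0.5, -3.3]
finger_gap: 0.683
```

```bash
python3 dl.py .5998 -.2258 .0502 166.4; python3 meas.py 16 .16; python3 - <<'E'
from h import *
d=dict(np.load("side16.npz"))
crop(d["img"],275,305,385,375,7,"pics/z16.png")
E
```

```text
t 13.47 pos [ 579.9 -220.5   37.7] yaw 166.22 delta cm [ 1.99 -0.53  1.25] dyaw 0.18 tool z [ 0.0704  0.0123 -0.9974] F [ 0.99  0.48 -3.32] gap 0.683 q [-0.57  0.77  1.62  0.07  0.7  -1.95]
pred ends nest mm [[-76.3, 0.2, 37.8], [81.7, -0.2, 63.3]] t 13.5167 F [ 4.   0.7 -3.2]
```

View pics/z16.png

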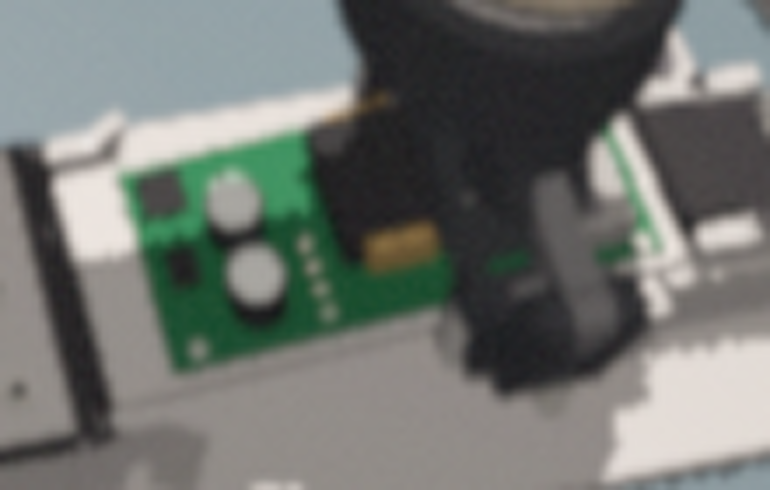

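```bash
cat >> h.py <<'E'
def ray_at_z(d,u,v,z):
    K=d["intrinsics"];r=R.from_quat(d["attitude"]).apply([(u-K[0,2])/K[0,0],(v-K[1,2])/K[1,1],1.])
    return d["eye"]+r*(z-d["eye"][2])/r[2]
E
python3 - <<'E'
from h import *
d=dict(np.load("side16.npz"))
for u,v in((300.7,357.9),(292.9,330.4)):
    for z in(.045,.047): print((to_nest(ray_at_z(d,u,v,z),"side")*1000).round(1))
# reference on the initial picture: green corners in side0 crop cs_board (x7,offset190,180)
d=dict(np.load("side0.npz"));b=(.5535,.1734,-.352)
for X,Y in((212,243),(208,140)):
    p=ray_at_z(d,190+X/7,180+Y/7,.0346)-[b[0],b[1],0];c,s=np.cos(b[2]),np.sin(b[2]);print("board frame green corner",(p[0]*c+p[1]*s)*1000,(-p[0]*s+p[1]*c)*1000)
E
```

```text
[[-48.6 -25.7  45. ]]
[[-49.1 -26.5  47. ]]
[[-48.3  25.5  45. ]]
[[-48.7  24.5  47. ]]
board frame green corner -49.05324268071347 -26.631880737399587
board frame green corner -49.87272671660344 26.990857530826485
```

Call:
jog_arm --pt "0 0 0 0 140" --pt "0 0 -0.15 0 140" --pt "0 0 -0.15 0 140" --pt "0 0 -0.15 0 140" --pt "0 0 0 0 140" --squeeze 20

```text
t: 13.93
tcp_pos: [0.5803, -0.2209, 0.0335]
tool_rot: [0.119, 0.992, 0.01, 0.035]
force: [2.3, -0.3, 0.6]
finger_gap: 0.684
```

```bash
python3 dl.py .5998 -.2258 .0502 166.4; python3 meas.py 17 .12; python3 - <<'E'
from h import *
d=dict(np.load("side17.npz"))
crop(d["img"],275,305,385,375,7,"pics/z17.png")
E
```

```text
t 13.93 pos [ 580.3 -220.9   33.5] yaw 166.25 delta cm [ 1.95 -0.49  1.67] dyaw 0.15 tool z [ 0.071   0.0116 -0.9974] F [ 2.33 -0.3   0.63] gap 0.684 q [-0.57  0.77  1.62  0.08  0.69 -1.96]
pred ends nest mm [[-76.5, -0.1, 37.9], [82.3, -0.4, 57.0]] t 13.9833 F [1.9 0.9 1. ]
```

View pics/z17.png

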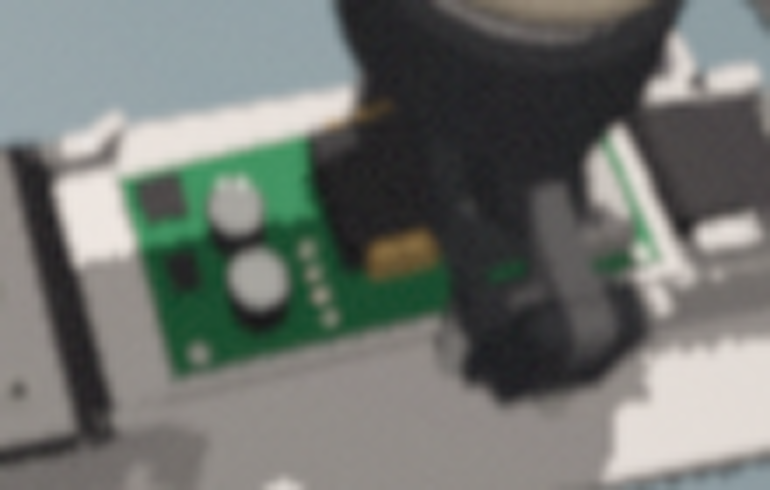

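Call:
jog_arm --pt "-0.05 0.01 -0.15 0 140" --pt "-0.05 0.01 -0.15 0 140" --pt "-0.05 0.01 -0.15 0 140" --pt "0 0 0 0 140"

```text
t: 14.32
tcp_pos: [0.5807, -0.2212, 0.0303]
tool_rot: [0.12, 0.992, 0.01, 0.037]
force: [2.4, 1.2, 1.7]
finger_gap: 0.685
```

```bash
python3 dl.py .5998 -.2258 .0502 166.4; python3 meas.py 18 .10; python3 - <<'E'
from h import *
d=dict(np.load("side18.npz"))
crop(d["img"],275,305,385,375,7,"pics/z18.png")
w=cloud(d);
def top(u0,v0,u1,v1): return to_nest(np.nanmedian(w[v0:v1,u0:u1].reshape(-1,3),0),"side")*1000
print("bare",top(288,341,294,350).round(1))
E
```

```text
t 14.32 pos [ 580.7 -221.2   30.3] yaw 166.16 delta cm [ 1.91 -0.46  1.99] dyaw 0.24 tool z [ 0.0752  0.0102 -0.9971] F [2.44 1.22 1.72] gap 0.685 q [-0.57  0.78  1.63  0.08  0.68 -1.96]
pred ends nest mm [[-76.4, -0.2, 36.8], [82.8, -0.7, 52.8]] t 14.3667 F [4.  0.6 2.7]
bare [[-59.7   0.6  42.9]]
```

View pics/z18.png

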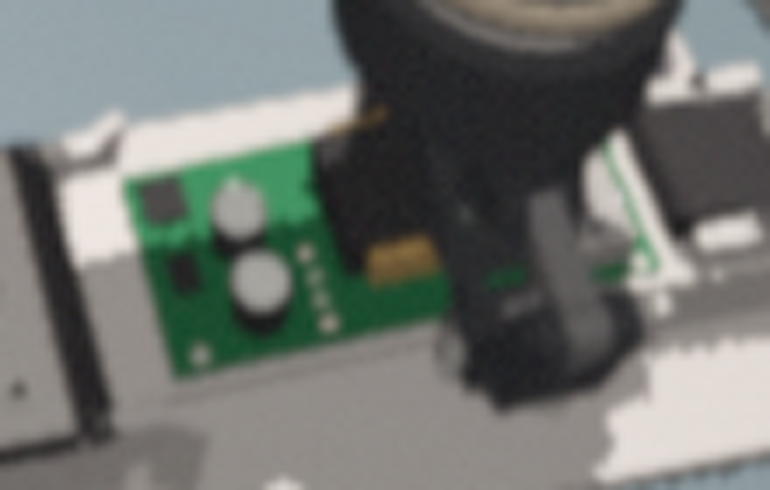

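Call:
jog_arm --pt "0 0 -0.1 0 140" --pt "0 0 -0.05 0 140" --pt "0 0 0 0 70" --pt "0 0 0 0 40" --pt "0 0 0 0 0" --pt "0 0 0 0 0" --pt "0 0 0 0 0"

```text
t: 14.95
tcp_pos: [0.5746, -0.2194, 0.0264]
tool_rot: [0.118, 0.992, 0.011, 0.03]
force: [-0.4, 0.4, -0.6]
finger_gap: 0.999
```

```bash
python3 dl.py .5998 -.2258 .0502 166.4; python3 meas.py 19 .09; python3 - <<'E'
from h import *
d=dict(np.load("side19.npz"))
crop(d["img"],275,305,385,375,7,"pics/z19.png")
E
```

```text
t 14.95 pos [ 574.6 -219.4   26.4] yaw 166.36 delta cm [ 2.52 -0.64  2.38] dyaw 0.04 tool z [ 0.0628  0.0147 -0.9979] F [-0.4   0.44 -0.58] gap 0.999 q [-0.57  0.78  1.63  0.07  0.68 -1.96]
pred ends nest mm [[-82.7, -0.2, 33.9], [76.7, -0.2, 48.3]] t 15.0 F [0.2 0.3 0.9]
```

View pics/z19.png

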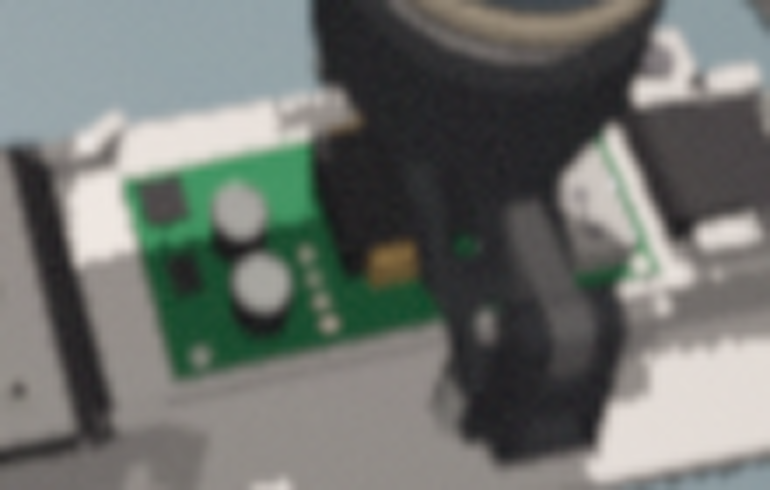

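Call:
jog_arm --pt "0 0 0.8 0 0" --pt "0 0 1.2 0 0" --pt "0 0 1.5 0 0" --pt "0 0 1.5 0 0" --pt "0 0 1.5 0 0" --pt "0 0 1.5 0 80" --pt "0 0 1 0 180" --pt "0 0 0 0 255" --pt "0 0 0 0 255"

```text
t: 15.75
tcp_pos: [0.5737, -0.2192, 0.1266]
tool_rot: [0.118, 0.992, 0.01, 0.031]
force: [-0.4, 0.1, -1.1]
finger_gap: 0.455
```

```bash
python3 dl.py .612 -.229 .08 166.4;  python3 - <<'E'
from station import *
from h import *
for n in("side","top"):
    d=snapshot(n);np.savez(n+"20.npz",**d)
    crop(d["img"],*((250,285,410,384,5) if n=="side" else (340,140,440,250,5)),f"pics/{n}20.png")
E
```

```text
t 15.75 pos [ 573.7 -219.2  126.6] yaw 166.4 delta cm [ 3.83 -0.98 -4.66] dyaw -0.0 tool z [ 0.0637  0.0133 -0.9979] F [-0.4   0.07 -1.13] gap 0.455 q [-0.57  0.63  1.59  0.06  0.88 -1.94]
```

View pics/side20.png

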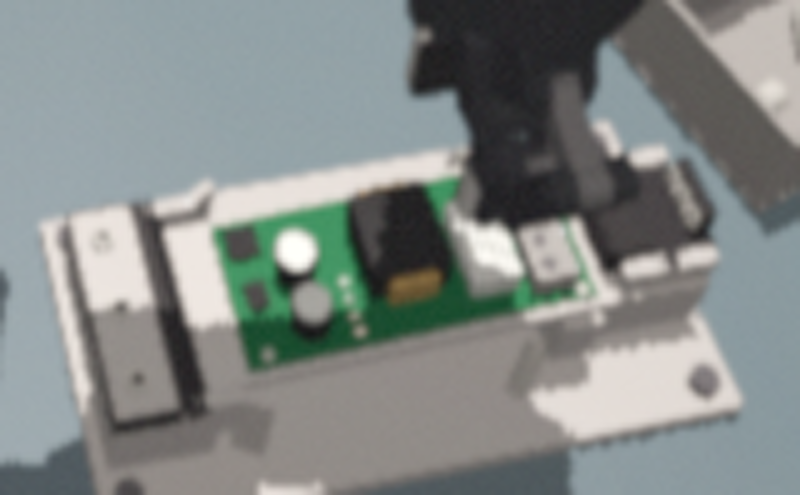

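View pics/top20.png

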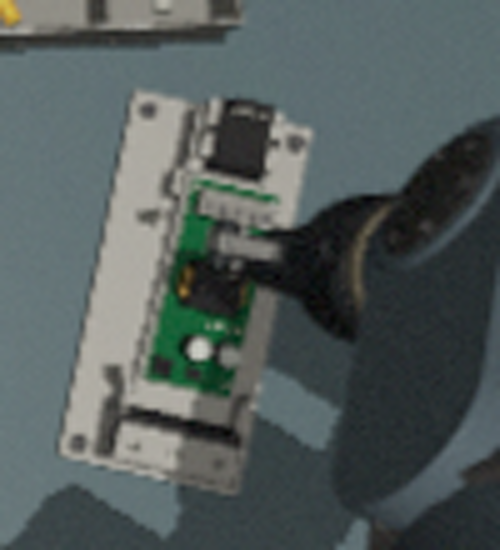

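Call:
jog_arm --pt "1 -0.3 -0.5 0 255" --pt "1 -0.3 -0.5 0 255" --pt "1 -0.2 -1 0 255" --pt "0.5 -0.1 -1 0 255" --pt "0 0 -0.5 0 255" --pt "0 0 -0.3 0 255" --pt "0 0 0 0 255" --pt "0 0 0 0 255" --squeeze 60

```text
t: 16.52
tcp_pos: [0.6098, -0.2276, 0.077]
tool_rot: [0.118, 0.993, 0.013, 0.025]
force: [0.2, 0.2, -0.6]
finger_gap: -0.001
```

```bash
python3 dl.py .610 -.2284 .068 166.4;  python3 - <<'E'
from station import *
from h import *
d=snapshot("side");np.savez("side21.npz",**d)
s=sense();print((to_nest(s["tcp_pos"])*1000).round(1))
crop(d["img"],250,285,410,384,5,"pics/side21.png")
E
```

```text
t 16.52 pos [ 609.8 -227.6   77. ] yaw 166.38 delta cm [ 0.02 -0.08 -0.9 ] dyaw 0.02 tool z [ 0.0533  0.0197 -0.9984] F [ 0.16  0.23 -0.57] gap -0.001 q [-0.55  0.74  1.51  0.06  0.85 -1.92]
[[59.3  0.7 77. ]]
```

View pics/side21.png

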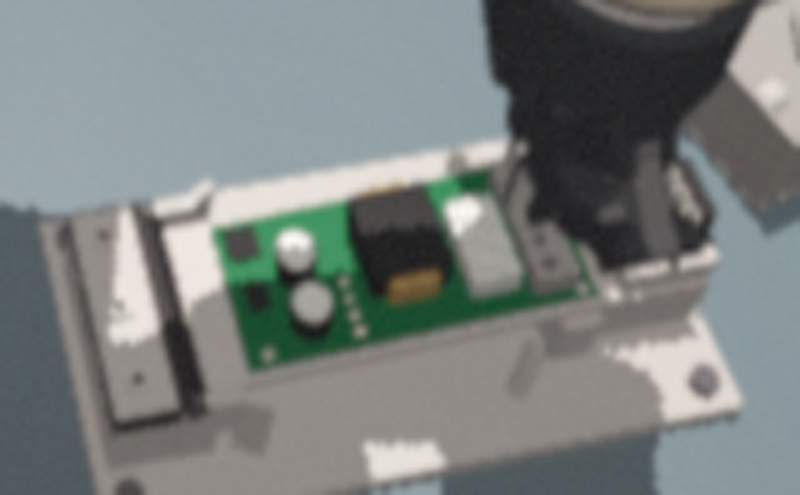

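Call:
jog_arm --pt "0.05 0 -0.3 0 255" --pt "0.05 0 -0.3 0 255" --pt "0 0 -0.2 0 255" --pt "0 0 -0.2 0 255" --pt "0 0 0 0 255"

```text
t: 16.98
tcp_pos: [0.6109, -0.2278, 0.0687]
tool_rot: [0.118, 0.993, 0.012, 0.027]
force: [-0.0, -0.0, 1.1]
finger_gap: 0.001
```

```bash
cat > pr.py <<'E'
import sys
from station import *
from h import *
t=sys.argv[1]
d=snapshot("side");np.savez(f"side{t}.npz",**d)
s=sense();print((to_nest(s["tcp_pos"])*1000).round(1),s["force"].round(1),s["tool_rot"].round(3),s["t"])
crop(d["img"],250,285,410,384,5,f"pics/side{t}.png")
E
python3 pr.py 22
```

```text
[[60.7  0.6 68.7]] [ 0.5 -0.4  0.3] [0.118 0.993 0.012 0.027] 17.0333
```

View pics/side22.png

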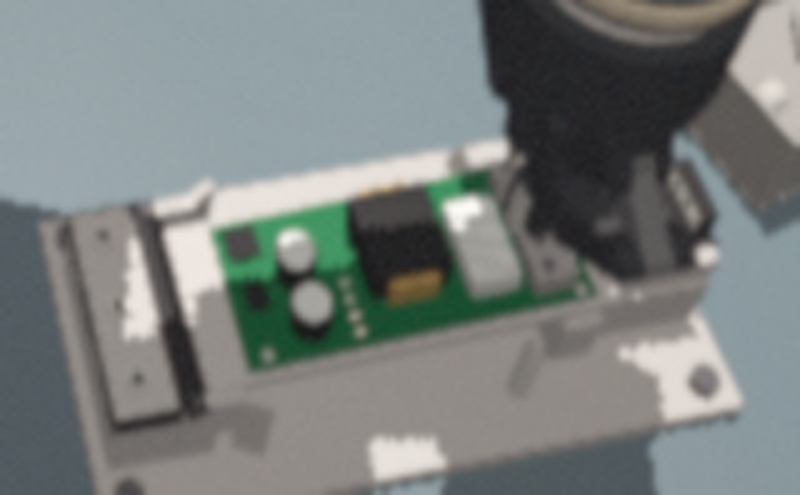

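Call:
jog_arm --pt "0 0 -0.15 0 255" --pt "0 0 -0.15 0 255" --pt "0 0 -0.15 0 255" --pt "0 0 -0.15 0 255"

```text
t: 17.37
tcp_pos: [0.6115, -0.2282, 0.066]
tool_rot: [0.118, 0.993, 0.012, 0.028]
force: [-1.9, 1.1, 7.4]
finger_gap: 0.002
```

```bash
python3 pr.py 23
```

```text
[[61.3  0.5 65.9]] [-1.6  0.8  5.8] [0.118 0.993 0.012 0.028] 17.4167
```

Call:
jog_arm --pt "0 0 -0.2 0 255" --pt "0 0 -0.25 0 255" --pt "0 0 -0.25 0 255"

```text
t: 17.67
tcp_pos: [0.612, -0.2285, 0.0631]
tool_rot: [0.118, 0.993, 0.011, 0.029]
force: [-4.7, 2.1, 17.6]
finger_gap: 0.004
```

```bash
python3 pr.py 24
```

```text
[[61.9  0.3 63.2]] [-2.8  1.6  9.8] [0.118 0.993 0.011 0.029] 17.7167
```

View pics/side24.png

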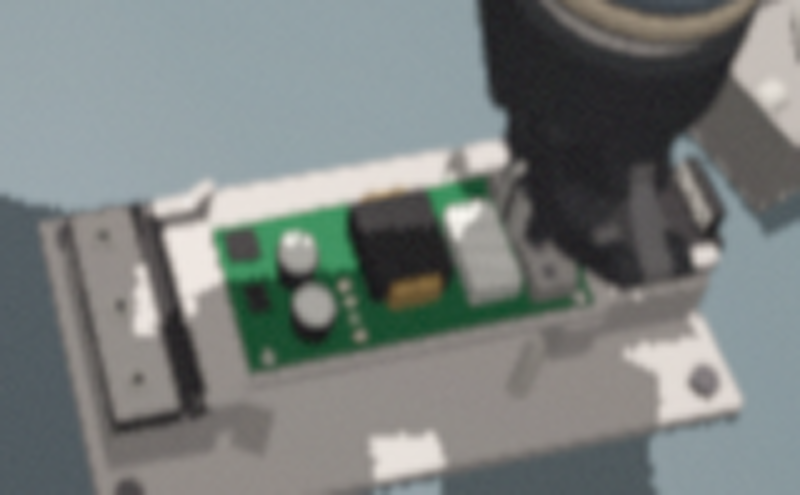

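Call:
jog_arm --pt "0 0 -0.2 0 255" --pt "0 0 -0.2 0 255" --pt "0 0 -0.2 0 255" --pt "0 0 -0.2 0 255"

```text
t: 18.05
tcp_pos: [0.612, -0.2284, 0.0631]
tool_rot: [0.117, 0.993, 0.011, 0.03]
force: [-4.2, 1.2, 11.9]
finger_gap: 0.001
```

```bash
python3 pr.py 25
```

```text
[[61.9  0.3 63.2]] [-3.7  0.8 12.5] [0.117 0.993 0.011 0.03 ] 18.1
```

Call:
jog_arm --pt "-0.15 0.04 -0.15 0 255" --pt "-0.15 0.04 -0.2 0 255" --pt "-0.1 0.02 -0.2 0 255"

```text
t: 18.35
tcp_pos: [0.6118, -0.2285, 0.0632]
tool_rot: [0.118, 0.992, 0.009, 0.035]
force: [-2.0, 3.1, 10.3]
finger_gap: -0.004
```

```bash
python3 pr.py 26
```

```text
[[61.7  0.3 63.2]] [-1.7  1.8 10. ] [0.118 0.992 0.009 0.035] 18.4
```

View pics/side26.png

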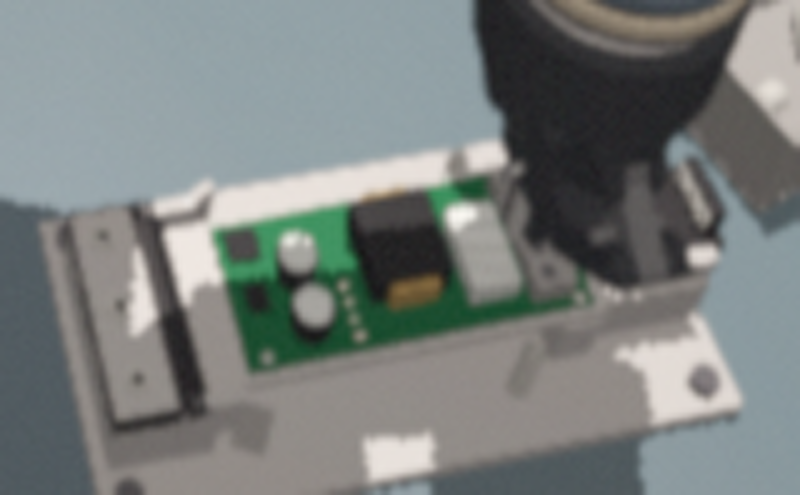

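Call:
jog_arm --pt "0 0 0.5 0 255" --pt "0 0 1.5 0 255" --pt "0 0 2 0 255" --pt "-1 -2 2 0 255" --pt "-1 -3 1 0 255" --pt "-1 -3 0 0 255" --pt "0 -3 0 0 255" --pt "0 0 0 0 255"

```text
t: 19.07
tcp_pos: [0.5807, -0.34, 0.1377]
tool_rot: [0.114, 0.993, 0.008, 0.036]
force: [0.2, -0.5, 0.5]
finger_gap: -0.003
```

```bash
python3 - <<'E'
from station import *
from h import *
for n in("side","top"):
    d=snapshot(n);np.savez(n+"27.npz",**d)
    crop(d["img"],*((250,295,410,384,5) if n=="side" else (340,140,420,250,5)),f"pics/{n}27.png")
s=sense();print(s["tcp_pos"],s["t"])
d=dict(np.load("side27.npz"));crop(d["img"],345,310,400,365,12,"pics/zl27.png")
E
```

```text
[ 0.57968927 -0.33450036  0.13649624] 19.1667
```

View pics/side27.png

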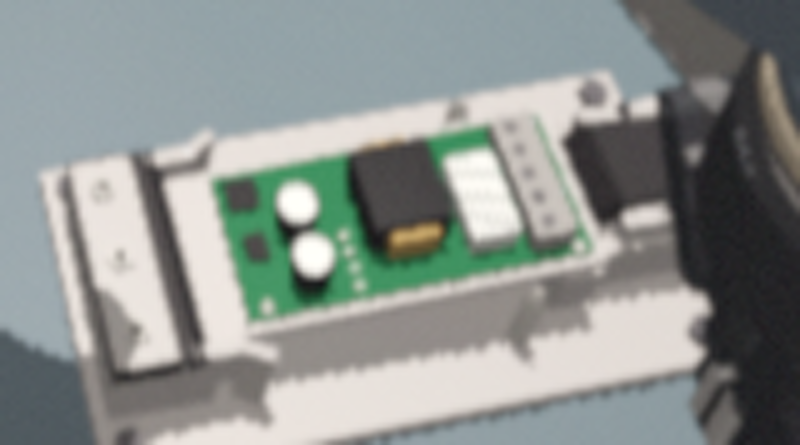

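View pics/top27.png

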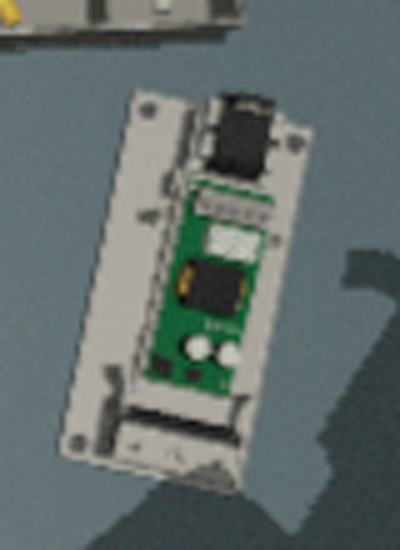

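View pics/zl27.png

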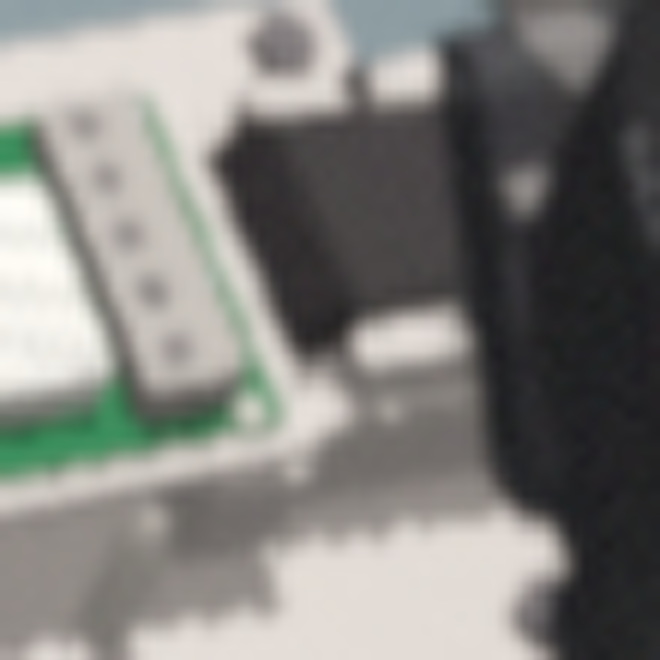

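```bash
cat > pose.py <<'E'
import sys
from h import *
def ends(f,n):
    d=dict(np.load(f));w=cloud(d);q=to_nest(w.reshape(-1,3),n)*1000;c=d["img"].reshape(-1,3).astype(int)
    bz=np.median(q[(abs(q[:,0])<120)&(abs(abs(q[:,1])-48)<5)&(q[:,2]<16)&(q[:,2]>4),2])-10
    q[:,2]-=bz
    white=(c.min(1)>110)&(c.max(1)-c.min(1)<30)
    k=(q[:,0]>-64)&(q[:,0]<-55)&(abs(q[:,1])<24)&(q[:,2]>36)&(q[:,2]<55)
    b=np.median(q[k],0)
    k2=(q[:,0]>56)&(q[:,0]<69)&(abs(q[:,1])<19)&(q[:,2]>50)&(q[:,2]<75)
    t=np.median(q[k2],0)
    g=(c[:,1]>c[:,0]+25)&(c[:,1]>c[:,2]+10)&(q[:,2]>30)&(q[:,2]<65)&(abs(q[:,1])<32)
    print(n,"bz",bz.round(1),"bare",b.round(1),k.sum(),"term top",t.round(1),k2.sum(),"green x %s y %s"%(np.percentile(q[g,0],[.5,99.5]).round(1),np.percentile(q[g,1],[1,99]).round(1)))
    # tilt from bare plate (z=5) and block top(19): th
    dz=t[2]-b[2]-14;print("  tilt",(dz/(t[0]-b[0])).round(4))
for n in("side","top"):
    try: ends(n+sys.argv[1]+".npz",n)
    except Exception as e: print(n,e)
E
python3 pose.py 27; python3 pose.py 20
```

```text
side bz 0.2 bare [-59.3  -0.7  42. ] 130 term top [62.2 -0.8 63.7] 145 green x [-50.5  71.2] y [-27.3  24.6]
  tilt 0.0632
top bz 0.6 bare [-59.8   0.3  41.8] 46 term top [62.4 -0.3 64.2] 52 green x [-48.7  76.3] y [-26.6  26.1]
  tilt 0.0689
side bz 0.2 bare [-59.6  -0.6  42.6] 136 term top [ 62.3 -13.   69.1] 50 green x [-50.1  67.1] y [-27.2  24.7]
  tilt 0.1027
top bz 0.7 bare [-59.6   0.3  42.6] 44 term top [62.5 -0.1 69.3] 52 green x [-48.6  75.7] y [-25.1  25.8]
  tilt 0.1042
```

```bash
python3 - <<'E'
from h import *
for n,b in(("side",(.5535,.1734,-.352)),("top",(.552,.1743,-.352))):
    d=dict(np.load(n+"0.npz"));w=cloud(d).reshape(-1,3);c=d["img"].reshape(-1,3).astype(int)
    NEST["b"]=b;q=to_nest(w,"b")*1000
    g=(c[:,1]>c[:,0]+25)&(c[:,1]>c[:,2]+10)&(q[:,2]>22)&(q[:,2]<55)&(abs(q[:,1])<32)&(abs(q[:,0])<90)
    print(n,np.percentile(q[g,0],[.5,2,98,99.5]).round(1),np.percentile(q[g,1],[1,99]).round(1))
for n,f in(("side","side27"),("top","top27")):
    d=dict(np.load(f+".npz"));w=cloud(d).reshape(-1,3);c=d["img"].reshape(-1,3).astype(int);q=to_nest(w,n)*1000
    g=(c[:,1]>c[:,0]+25)&(c[:,1]>c[:,2]+10)&(q[:,2]>30)&(q[:,2]<65)&(abs(q[:,1])<32)
    print(n,np.percentile(q[g,0],[.5,2,98,99.5]).round(1))
    g2=g&(q[:,1]>10);g3=g&(q[:,1]<-10);print("  left/right start",np.percentile(q[g2,0],1).round(1),np.percentile(q[g3,0],1).round(1))
    for lo in(-45,-20,5,30):
        k=g&(q[:,0]>lo)&(q[:,0]<lo+20);print("   y ext",lo,np.percentile(q[k,1],[1,99]).round(1))
E
```

```text
side [-49.7 -49.6  60.9  74. ] [-25.7  26.7]
top [-50.1 -49.1  74.   75.1] [-26.1  25.5]
side [-50.5 -49.3  56.8  71.2]
  left/right start -49.3 -49.6
   y ext -45 [-26.8  24.5]
   y ext -20 [-26.9  24.8]
   y ext 5 [-27.1 -14.5]
   y ext 30 [-27.6  24.6]
top [-48.7 -47.9  75.4  76.3]
  left/right start -48.3 -48.7
   y ext -45 [-25.8  25.4]
   y ext -20 [-25.8  26.1]
   y ext 5 [-27.2  25.8]
   y ext 30 [-26.6  26. ]
```

Call:
jog_arm --pt "1 3 0 0 255" --pt "1 3 0 0 255" --pt "1 2.5 -1 0 255" --pt "0.3 1.2 -1.5 0 255" --pt "0 0.2 -1.5 0 255" --pt "0 0 -1 0 255" --pt "0 0 0 0 255"

```text
t: 19.75
tcp_pos: [0.6117, -0.223, 0.0833]
tool_rot: [0.112, 0.993, 0.013, 0.031]
force: [-0.1, 0.0, -0.2]
finger_gap: 0.001
```

```bash
python3 dl.py .613 -.229 .068 166.4
```

```text
t 19.75 pos [ 611.7 -223.    83.3] yaw 167.1 delta cm [ 0.13 -0.6  -1.53] dyaw -0.7 tool z [ 0.064   0.0197 -0.9978] F [-0.14  0.   -0.23] gap 0.001 q [-0.54  0.73  1.52  0.07  0.85 -1.93]
```

Call:
jog_arm --pt "0.15 -0.3 -0.4 -0.4 255" --pt "0.1 -0.25 -0.4 -0.3 255" --pt "0 0 -0.3 0 255" --pt "0 0 -0.2 0 255" --pt "0 0 0 0 255"

```text
t: 20.17
tcp_pos: [0.6147, -0.2298, 0.0697]
tool_rot: [0.119, 0.992, 0.013, 0.031]
force: [-0.9, -1.0, 0.1]
finger_gap: 0.005
```

```bash
python3 dl.py .613 -.229 .065 166.4;python3 pr.py 28
```

```text
t 20.17 pos [ 614.7 -229.8   69.7] yaw 166.28 delta cm [-0.17  0.08 -0.47] dyaw 0.12 tool z [ 0.0647  0.0184 -0.9977] F [-0.89 -0.98  0.05] gap 0.005 q [-0.55  0.75  1.51  0.07  0.83 -1.93]
[[64.9 -0.5 69.9]] [-0.1 -0.1  0. ] [0.119 0.992 0.013 0.031] 20.2167
```

Call:
jog_arm --pt "-0.1 0.02 -0.25 0 255" --pt "-0.05 0.01 -0.25 0 255" --pt "-0.03 0 -0.25 0 255" --pt "-0.03 0 -0.25 0 255"

```text
t: 20.55
tcp_pos: [0.6138, -0.2317, 0.0615]
tool_rot: [0.12, 0.992, 0.012, 0.034]
force: [1.1, 1.1, 1.1]
finger_gap: 0.003
```

Call:
jog_arm --pt "-0.03 0 -0.3 0 255" --pt "-0.03 0 -0.3 0 255"

```text
t: 20.72
tcp_pos: [0.6141, -0.2318, 0.0558]
tool_rot: [0.12, 0.992, 0.012, 0.035]
force: [-0.0, -0.1, -0.8]
finger_gap: -0.003
```

```bash
python3 dl.py .613 -.229 .055 166.4;python3 pr.py 29
```

```text
t 20.72 pos [ 614.1 -231.8   55.8] yaw 166.16 delta cm [-0.11  0.28 -0.08] dyaw 0.24 tool z [ 0.0719  0.0147 -0.9973] F [-0.04 -0.13 -0.84] gap -0.003 q [-0.55  0.77  1.52  0.07  0.8  -1.93]
[[64.7 -2.5 55.6]] [0.8 0.7 2.7] [0.12  0.992 0.012 0.035] 20.7667
```

View pics/side29.png

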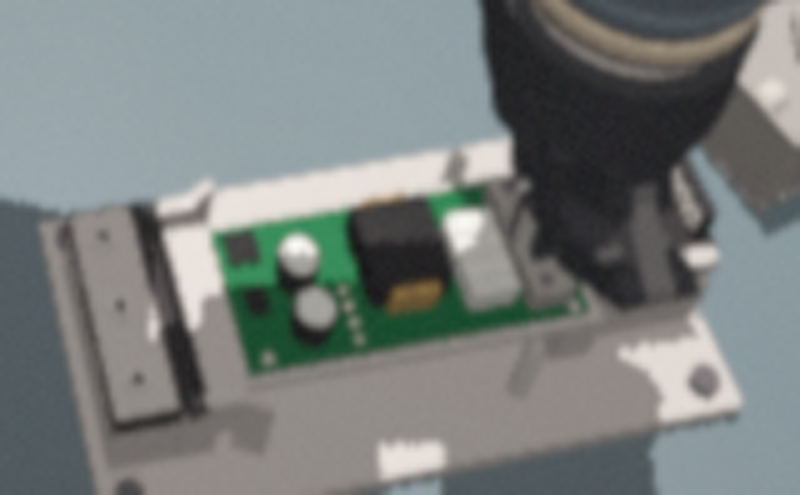

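Call:
jog_arm --pt "0 0 -0.15 0 255" --pt "0 0 -0.2 0 255" --pt "0 0 -0.2 0 255"

```text
t: 21.02
tcp_pos: [0.6141, -0.2319, 0.0554]
tool_rot: [0.119, 0.992, 0.011, 0.035]
force: [-3.6, 1.8, 13.3]
finger_gap: 0.003
```

```bash
python3 pr.py 30
```

```text
[[64.7 -2.5 55.4]] [-2.6  1.5 13.4] [0.119 0.992 0.011 0.035] 21.0667
```

The press stopped solid at z = 55.4 mm against 13 N, and the seated block top should be at 55 mm. I'll retract and check.

Call:
jog_arm --pt "0 0 0.5 0 255" --pt "0 0 1.5 0 255" --pt "0 0 2 0 255" --pt "-1 -2 2 0 255" --pt "-1 -3 1 0 255" --pt "-1 -3 1 0 255" --pt "-1 -3 1 0 255" --pt "-1 -2 0 0 255" --pt "0 0 0 0 255" --pt "0 0 0 0 255"

```text
t: 21.9
tcp_pos: [0.5578, -0.3634, 0.1472]
tool_rot: [0.116, 0.993, 0.012, 0.03]
force: [0.8, 0.5, -0.0]
finger_gap: -0.006
```

```bash
python3 - <<'E'
from station import *
from h import *
for n in("side","top"):
    d=snapshot(n);np.savez(n+"31.npz",**d)
    crop(d["img"],*((250,295,410,384,5) if n=="side" else (340,140,420,250,5)),f"pics/{n}31.png")
s=sense();print(s["tcp_pos"],s["t"],s["force"])
crop(np.load("side31.npz")["img"],345,310,400,365,12,"pics/zl31.png")
E
python3 pose.py 31
python3 - <<'E'
from h import *
for f in("side0","side31","top0","top31"):
    d=dict(np.load(f+".npz"));n=f.rstrip("013");q=to_nest(cloud(d).reshape(-1,3),n)*1000
    k=(abs(q[:,1])<10)&(q[:,0]>76)&(q[:,0]<135)&(q[:,2]>44)
    print(f,[(lo,int((k&(q[:,0]>=lo)&(q[:,0]<lo+3)).sum()),float(np.median(q[k&(q[:,0]>=lo)&(q[:,0]<lo+3),2]).round(0))) for lo in range(76,135,3) if (k&(q[:,0]>=lo)&(q[:,0]<lo+3)).sum()>2])
    d0=dict(np.load(n+"0.npz"))
E
```

```text
[ 0.55796802 -0.36212737  0.14665675] 22.0 [-0.03635206  0.36409792 -0.56667274]
side bz 0.1 bare [-59.7  -1.1  40.8] 129 term top [62.2 -1.8 55.2] 143 green x [-50.   68.2] y [-27.   25.3]
  tilt 0.0033
top bz 0.4 bare [-59.5  -0.5  40. ] 43 term top [61.8 -0.2 54.8] 51 green x [-48.7  77.3] y [-26.5  26.2]
  tilt 0.0067
side0 [(76, 29, 47.0), (79, 28, 53.0), (82, 31, 58.0), (85, 13, 60.0), (88, 16, 59.0), (91, 16, 58.0), (94, 16, 57.0), (97, 17, 58.0), (100, 16, 57.0), (103, 8, 57.0), (106, 6, 51.0), (109, 15, 50.0), (112, 18, 51.0), (115, 16, 51.0), (118, 17, 51.0), (121, 57, 59.0), (124, 17, 65.0), (127, 4, 65.0)]
side31 [(76, 25, 47.0), (79, 32, 52.0), (82, 28, 57.0), (85, 14, 59.0), (88, 16, 58.0), (91, 17, 58.0), (94, 17, 58.0), (97, 14, 58.0), (100, 18, 57.0), (103, 8, 57.0), (106, 4, 51.0), (109, 17, 51.0), (112, 11, 51.0), (115, 16, 50.0), (118, 15, 51.0), (121, 51, 59.0), (124, 8, 66.0)]
top0 [(76, 6, 47.0), (79, 7, 53.0), (82, 9, 58.0), (85, 6, 60.0), (88, 5, 58.0), (91, 6, 57.0), (94, 6, 58.0), (97, 6, 57.0), (100, 6, 58.0), (103, 4, 57.0), (106, 6, 51.0), (109, 6, 51.0), (112, 8, 50.0), (115, 4, 51.0), (118, 6, 50.0), (121, 14, 59.0), (124, 7, 67.0), (127, 3, 67.0)]
top31 [(76, 5, 48.0), (79, 9, 52.0), (82, 7, 59.0), (85, 7, 60.0), (88, 5, 59.0), (91, 6, 57.0), (94, 7, 59.0), (97, 6, 61.0), (100, 7, 57.0), (103, 5, 58.0), (106, 5, 51.0), (109, 8, 49.0), (112, 6, 51.0), (115, 9, 51.0), (118, 4, 53.0), (121, 15, 61.0), (124, 5, 68.0), (127, 4, 65.0)]
```

View pics/side31.png

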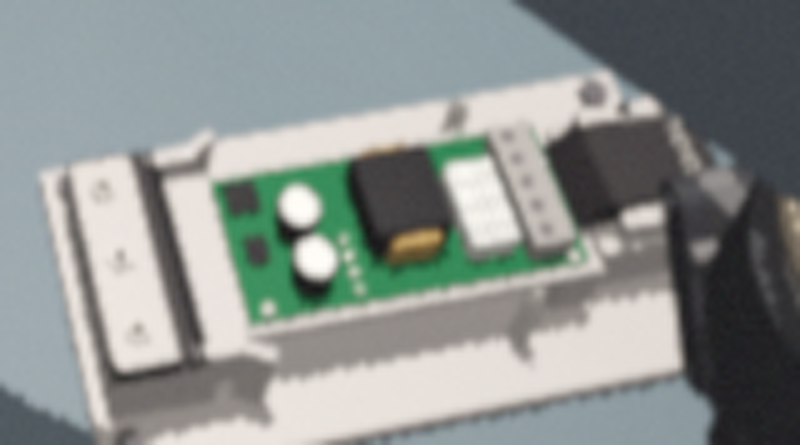

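View pics/zl31.png

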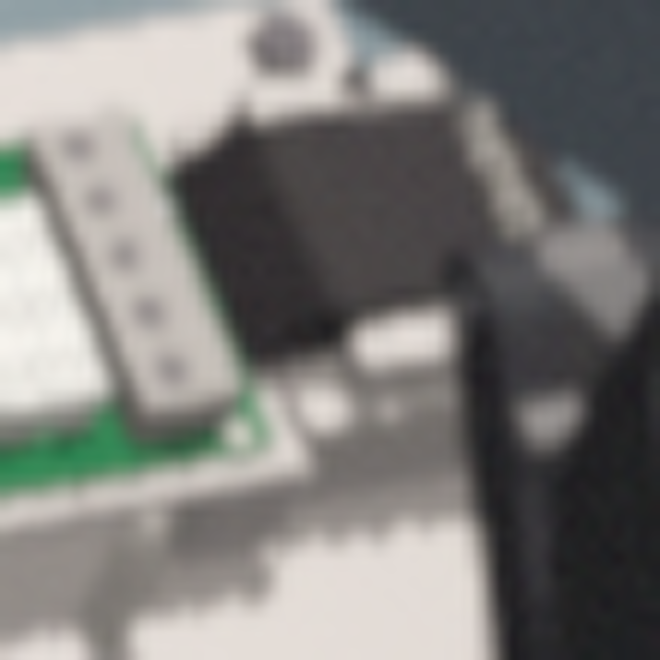

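```bash
python3 - <<'E'
import numpy as np,cv2
a=np.load("top0.npz")["img"].astype(int);b=np.load("top31.npz")["img"].astype(int)
for n,(x0,y0,x1,y1) in dict(blank=(228,108,258,164),driver=(298,94,318,158),heatsink=(296,170,316,194),jar=(293,217,316,239),bin=(331,105,389,153)).items():
    s,_=cv2.phaseCorrelate(a[y0:y1,x0:x1].mean(-1).astype(np.float32),b[y0:y1,x0:x1].mean(-1).astype(np.float32));print(n,np.round(s,2))
from station import *
print(sign_off())
E
```

```text
blank [ 0.07 -0.12]
driver [ 0.   -0.09]
heatsink [ 0.15 -0.03]
jar [ 0.05 -0.01]
bin [-0.   -0.07]
the job is handed in; nothing more can be done
None
```

The board is seated in the nest with the latch closed over its terminal end, and I handed the job in at about 22 s of the 48 s allowed.

**What I did:** I gripped the green board by its long edges about 26–28 mm towards the terminal end. I tilted it to about 0.15 rad by pressing that end on a stand bar. Then I hooked the bare end under the lip, lowered the board onto the latch bevel, let go, and pressed the terminal block with closed fingers.

**What went wrong on the way:**
- The bare end first caught the front of the lip with 3 to 4 N, because it was slightly too high. I lowered it and it slid in.
- The first press stuck partway, at a tilt of about 0.065 rad. It reached 17.6 N, because my fingers were also pushing the board towards the latch. A second press, kept from pushing that way, went down to the stop without trouble.

**Last checks:**

| Check | Side camera | Top camera |
|---|---|---|
| Tilt left | 0.003 rad | 0.007 rad |
| Terminal block top (55 mm when seated) | 55.2 mm | 54.8 mm |
| Bare end plate top (41 mm when seated) | 40.8 mm | 40.0 mm |

- **Latch:** its shape in both depth images matches the closed latch at the start.
- **Board position:** the bare end is at about −80 mm, so close to the back stop. The cameras differ by 1 to 4 mm along the nest and 1 to 2 mm across it, so this is less certain than the heights.
- **Bystanders:** all five shifted by less than 0.2 pixel (about 0.6 mm) in the top image.
- **Gripper:** it was clear of everything, with its tip about 147 mm above the bench.

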